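Re-lay the feed roller, refill the cap hopper and switch on

ROBOT

A 6-joint arm with a two-finger parallel gripper is mounted at the origin on the work surface. World frame = base frame: x ahead of the robot, y to its left, z up, the work surface at z = 0. Lengths are in m, angles in rad, forces in N, time in s.
With the tool pointing down it reaches from about 0.225 to 0.875 m from the base axis. Payload 3.4 kg.
Tool frame: the origin (TCP) lies between the finger pads; the fingertips stand 11 mm ahead of it and the grasp point (between the pads) lies 8 mm behind it; z points along the fingers, y is the line along which they close (so a half turn about z gives the same grasp; the last joint's range is limited). The gripper opens to 85 mm and grips with 20 to 120 N. Pads are 22 mm wide; open, the fingers measure 114 mm over their backs; the gripper's body (76 mm by 85 mm) begins 54 mm behind the grasp point. The pads swing forward as they close: fully open they stand 13 mm farther back than shut.
Start: joints at [1.065, 0.276, 1.505, -0, 1.361, -0.121], TCP at [0.216, 0.533, 0.242] pointing down, gripper open.
Joint ranges: [-2.89, 2.89], [-0.75, 2.08], [0.22, 2.7], [-1.18, 4.32], [0.11, 2.71], [-2.7, 2.7]. Speed limits (rad/s): [2.57, 2.57, 3.14, 3.14, 3.14, 3.14].

INTERFACE

Orientations are given as a unit quaternion [w, x, y, z].
In Python, from rig import manip, imaging gives the robot as it stands. The module is installed in compiled form; this text tells all that it offers.
- The arm moves only by the tool jog_arm, never from a script. Its argument "deltas" is one flat list of numbers, 7 for each row, row after row: the turn, a rotation vector about the world's x, y, z in degrees, then the shift along the world's x, y, z in mm, then the opening, from 0 (shut) to 1 (fully open). In form: [ax, ay, az, tx, ty, tz, gripper, ax, ay, az, tx, ty, tz, gripper, ...]. A call has 1 to 20 rows; each row is the pose to reach, as a shift and turn from the pose commanded when the call began; what a row does not reach only later rows make up. A row lasts 1/10 s, in which the tool goes at most 50 mm and 8.59 degrees, less where a joint would pass 70% of its speed; a pose out of reach is approached as far as the arm can. A call with a gripper value outside its range is refused whole. The fingers move at their own pace and stop on an object; "grip_force" is the grip in N (left out, the last holds). Time passes only in rows, so rows that repeat a pose let the fingers close. It gives the time, the measured TCP pose, the force, the opening and the grip force at its end, in the units of the state.
- manip.get_state(): the state, without advancing time (a new reading comes with each control period).
- imaging.get_image(name): name is "scene" or "top" or "wrist"; returns the picture (400x640x3 uint8, blue, green, red); there is no depth.
- imaging.calibration(name): a dict with "mtx" (3x3 intrinsics, pixels), "dist" ([k1, k2, p1, p2, k3] as OpenCV has them; the pictures are not rectified), "cam_to_world" (4x4, takes a point from camera to world coordinates). Camera axes: x right, y down, z forward; pixel columns grow to the right and rows downward; lengths in m; the calibration is good to about 2 mm. A picture is of the moment at which its call begins: read the wrist's pose just before it. calibration takes no time and is no camera call; for the wrist camera it gives the pose at the moment of the call.
- manip.sign_off(): hands the job in; it is judged then, once.
The state is a dict: "clock": time; "qpos": joint angles; "qd": joint speeds; "effort": joint torques, N m; "position": TCP position; "ee_rot": TCP orientation; "contact_force": force on the tool from outside, world axes, zero at the start; "moment": the same for the moment, N m; "width": finger opening in m; "gripper_force": force on a finger pad.
Only numpy, scipy, OpenCV 4.12 (cv2) and the standard library are available. Lean on these libraries where they do the work, as an engineer would, in place of code of your own. Each camera call takes 0.05 s, during which the arm holds its last target. There are 200 camera calls.

TASK

The jar-cap feeder was put together wrongly after washing: first lift out its roller, turn it end for end without striking the sensor masts and lay it back in its cradles with the red drive end at the motor block. Then gather all the loose green caps from the bench into the yellow tray, tip the tray out into the hopper and set the tray back upright on its blue mat. Last, slide the small recessed switch fully to the green mark; keep off the masts throughout and do not shift the amber jar or the white bottle.

Things in the scene. Friction and masses are not known exactly. Their poses are not given: they have to be found in the camera images.
- cradle_mid (a point): Middle of the roller's seat in the fixed drive unit, on the seated roller's axis, 65 mm above the bench. x axis: along the seat to the grey motor block; z up. Two open V cradles (12 mm thick, 36 mm mouths, tops 73 mm above the bench) at x = +84 and -84 mm hold the roller's ends. Motor block: x = 108 to 192, y = -50 to 50 mm, 80 mm high. Base plate 12 mm thick, 290 x 150 mm.
- mast_a_top (a point): Top of a sensor mast (fixed): thin steel post 10 mm thick with a black 12 mm square head, 120 mm tall, at (-55, 68) mm in the cradle_mid frame. It stands inside the circle that the roller's ends sweep when it is turned about its middle.
- mast_b_top (a point): Top of the other sensor mast (fixed), same size, 120 mm tall, at (55, -68) mm in the cradle_mid frame.
- roller_center (a point): Centre of the loose roller, 200 mm long, about 0.25 kg: white ribbed body 30 mm across, 140 mm long, with a 14 mm thick, 30 mm long journal at each end. x axis: along it to its red drive end; the other end is dark. It starts in the cradles, red end away from the motor block; its body fits between the cradles with 8 mm play each way.
- roller_red (a point): Tip of the roller's red drive end, 100 mm from its centre.
- hopper_mouth (a point): Centre of the mouth of the open steel feed hopper (fixed), at its rim 100 mm above the bench. Square box 190 mm outside, walls 6 mm, floor 15 mm above the bench, rim red; x and y axes along its sides, z up. It may stand to the robot's left or right.
- mat_mid (a point): Centre of the top of the blue tray mat (fixed), 220 x 180 mm, 3 mm thick, on the other side of the robot from the hopper.
- tray_floor (a point): Centre of the inner floor of the loose yellow tray (about 0.2 kg), 4 mm above its underside; x axis towards the tab end, z up. 170 mm long (x), 140 mm wide; side walls 5 mm and back wall 10 mm thick, 32 mm high; the front end (x = -85 mm) has no wall: parts slide out there when tipped front down by some 65 deg.
- tray_tab (a point): Grip point on the tray's upright tab, at x = +80 mm from the floor centre, 70 mm above the tray's underside. The tab is the middle of the back wall: 10 mm thick (along the tray's x), 50 mm wide, top 95 mm above the underside; grip it from above across its thickness.
- tray_lip (a point): Middle of the tray's open front edge, at the inner floor, x = -85 mm.
- switch (a joint): Slide switch in the motor block's top, in m: 0 = off, 0.014 = fully on; starts within 2 mm of off, friction about 1.2 N, stays where it is left.
- switch_nub (a point): Top centre of the switch's red nub, 18 mm wide (x) by 8 mm long (y), 8 mm high, its top 1 mm below the motor block's top face. It slides towards -y of this frame (the slot end with the green mark) to switch on.
- slot_mid (a point): Centre of the black recess in which the switch slides, level with the block's top face, 80 mm above the bench; axes as the cradle_mid frame. The recess is 72 mm long (y), 32 mm wide (x), 9 mm deep. At off the nub's centre is at y = -10 mm, with 42 mm of free recess behind it on the +y (white mark) side for a fingertip.
- amber_jar: Bystander: amber jar with yellow lid, 68 mm across, 120 mm tall, origin under its centre. Leave it alone.
- pill_bottle: Bystander: small white jar, 52 mm across, 95 mm tall, origin under its centre. Leave it alone.
- cap0_center (a point): Centre of a loose green jar cap with a white foot band, 32 mm across, 22 mm high, 15 g, standing on the bench at the start. Three to five caps are present; an absent one reads None.
- cap1_center (a point): Centre of a loose green jar cap with a white foot band, 32 mm across, 22 mm high, 15 g, standing on the bench at the start. Three to five caps are present; an absent one reads None.
- cap2_center (a point): Centre of a loose green jar cap with a white foot band, 32 mm across, 22 mm high, 15 g, standing on the bench at the start. Three to five caps are present; an absent one reads None.
- cap3_center (a point): Centre of a loose green jar cap with a white foot band, 32 mm across, 22 mm high, 15 g, standing on the bench at the start. Three to five caps are present; an absent one reads None.
- cap4_center (a point): Centre of a loose green jar cap with a white foot band, 32 mm across, 22 mm high, 15 g, standing on the bench at the start. Three to five caps are present; an absent one reads None.
Mind the look-alikes: they are no part of the job. What is shaped like the part that bears cap0_center but black or grey is not meant.

How it is judged:
On the way, in this order (a step that is already met when the one before it is completed fails the run):
1. the roller lies released in both cradles with its red end at the motor block (x of roller_center in the frame of cradle_mid between -0.013 and 0.013 m and y of roller_center in the frame of cradle_mid between -0.005 and 0.005 m and z of roller_center in the frame of cradle_mid between -0.005 and 0.005 m and x of roller_red in the frame of cradle_mid above 0.085 m and contact force between the fingers and roller below 0.1 N), for 0.3 s.
2. all the caps present are in the tray, released (x of cap0_center in the frame of tray_floor between -0.085 and 0.08 m and y of cap0_center in the frame of tray_floor between -0.068 and 0.068 m and z of cap0_center in the frame of tray_floor between 0.003 and 0.05 m and contact force between the fingers and cap0 below 0.1 N and x of cap1_center in the frame of tray_floor between -0.085 and 0.08 m and y of cap1_center in the frame of tray_floor between -0.068 and 0.068 m and z of cap1_center in the frame of tray_floor between 0.003 and 0.05 m and contact force between the fingers and cap1 below 0.1 N and x of cap2_center in the frame of tray_floor between -0.085 and 0.08 m and y of cap2_center in the frame of tray_floor between -0.068 and 0.068 m and z of cap2_center in the frame of tray_floor between 0.003 and 0.05 m and contact force between the fingers and cap2 below 0.1 N and x of cap3_center in the frame of tray_floor between -0.085 and 0.08 m and y of cap3_center in the frame of tray_floor between -0.068 and 0.068 m and z of cap3_center in the frame of tray_floor between 0.003 and 0.05 m and contact force between the fingers and cap3 below 0.1 N and x of cap4_center in the frame of tray_floor between -0.085 and 0.08 m and y of cap4_center in the frame of tray_floor between -0.068 and 0.068 m and z of cap4_center in the frame of tray_floor between 0.003 and 0.05 m and contact force between the fingers and cap4 below 0.1 N), for 0.2 s.
3. the tray is tipped with its front edge over the hopper (angle between tray_floor's own z axis and vertical above 0.4 rad and height (world z) of tray_lip above 0.08 m and horizontal distance between tray_lip and hopper_mouth below 0.12 m), for 0.05 s.
4. all the caps are in the hopper and the tray is back upright on its mat, released (x of cap0_center in the frame of hopper_mouth between -0.092 and 0.092 m and y of cap0_center in the frame of hopper_mouth between -0.092 and 0.092 m and z of each of cap0_center, cap1_center, cap2_center, cap3_center, cap4_center in the frame of hopper_mouth below 0 m and x of cap1_center in the frame of hopper_mouth between -0.092 and 0.092 m and y of cap1_center in the frame of hopper_mouth between -0.092 and 0.092 m and x of cap2_center in the frame of hopper_mouth between -0.092 and 0.092 m and y of cap2_center in the frame of hopper_mouth between -0.092 and 0.092 m and x of cap3_center in the frame of hopper_mouth between -0.092 and 0.092 m and y of cap3_center in the frame of hopper_mouth between -0.092 and 0.092 m and x of cap4_center in the frame of hopper_mouth between -0.092 and 0.092 m and y of cap4_center in the frame of hopper_mouth between -0.092 and 0.092 m and horizontal distance between tray_floor and mat_mid below 0.05 m and angle between tray_floor's own z axis and vertical below 0.1 rad and height (world z) of tray_floor below 0.014 m and contact force between the fingers and tray below 0.1 N), for 0.2 s.
5. the switch is slid on (value of joint switch above 0.011 m), for 0.1 s.
At the end, for the whole second after the job is handed in: Roller in both cradles (within 5 mm sideways and in height, 13 mm along), red end at the motor block; every cap present inside the hopper below its rim; tray upright on the mat, centre within 50 mm of its centre; switch at least 11 mm on; all released and at rest (all of step 1 and all of step 4 and value of joint switch above 0.011 m and linear speed of each of cap0, cap1, cap2, cap3, cap4, roller, tray below 0.03 m/s); the robot touches nothing.
It fails at once if the roller or the robot strikes a sensor mast (over 3 N) (contact force between any of roller, the arm, the fingers and mast_a above 3 N or contact force between any of roller, the arm, the fingers and mast_b above 3 N).
It fails at once if the amber jar or the white bottle is shifted over 30 mm or knocked over (distance of any of amber_jar, pill_bottle from where it was at the start of the episode above 0.03 m or angle between any of amber_jar, pill_bottle's own z axis and vertical above 0.5 rad).
Of cap0, cap1, cap2, cap3, cap4 only 3 to 5 are there at a start; the rules pass over those that are not, and their reading is None.
At some moment in a run one of cap0, cap1, cap2, cap3, cap4, tray may be knocked a few centimetres aside while the robot is not near it.
It also fails if it takes over 210 s, if anything falls off the work surface, if the arm or the gripper's body presses on something with over 40 N, if the wrist force passes 120 N, or if a joint passes its speed limit or range.

## Working session

There is one attempt and no reset: what is moved stays moved. The work goes in short steps, Python scripts to look and compute and a tool call to move; the robot and the scene stay as the last step left them, time stands still between calls to the robot, and variables do not carry over. Pictures are saved under pics/ and viewed, at most 17 in all, crops included, and the job is handed in when it is done.

Besides the shell and the picture viewer there is one more tool, called after "Call:" as name(argument=value, ...) on one line, values as JSON. jog_arm: Moves the arm, as the interface text tells. Its arguments: {"type":"object","properties":{"deltas":{"type":"array"},"grip_force":{"type":"number"}},"required":["deltas"]}

```bash
mkdir -p pics
cat > h.py <<'E'
import numpy as np, cv2
from rig import manip, imaging
def grab(n):
    c=imaging.calibration(n); return imaging.get_image(n),c
def ray(c,p,z):
    u=cv2.undistortPoints(np.array([[p]],float),np.array(c["mtx"]),np.array(c["dist"]))[0,0]
    T=np.array(c["cam_to_world"]); d=T[:3,:3]@[u[0],u[1],1]; o=T[:3,3]
    return (o+d*(z-o[2])/d[2])
def proj(c,P):
    T=np.linalg.inv(np.array(c["cam_to_world"])); r=cv2.Rodrigues(T[:3,:3])[0]
    return cv2.projectPoints(np.array(P,float).reshape(-1,3),r,T[:3,3],np.array(c["mtx"]),np.array(c["dist"]))[0][:,0]
def blobs(im,lo,hi,amin=30):
    m=cv2.inRange(cv2.cvtColor(im,cv2.COLOR_BGR2HSV),np.array(lo),np.array(hi))
    n,l,s,c=cv2.connectedComponentsWithStats(m)
    return m,[(c[i].round(1),s[i]) for i in range(1,n) if s[i][4]>=amin]
E
python3 - <<'E'
from h import *
for n in ("top","scene"):
    im,c=grab(n); cv2.imwrite(f"pics/{n}0.png",im); print(n,np.round(c["cam_to_world"],3).tolist(),np.array(c["mtx"]).round(0).tolist())
    for nm,lo,hi in (("green",(40,80,40),(85,255,255)),("yellow",(22,100,80),(34,255,255)),("blue",(95,100,50),(130,255,255)),("red",(0,130,80),(6,255,255))):
        for b in blobs(im,lo,hi)[1]: print(nm,b[0],b[1])
print(manip.get_state())
E
```

```text
top [[0.006, -0.993, 0.117, 0.424], [-1.0, -0.007, -0.016, 0.026], [0.017, -0.117, -0.993, 0.955], [0.0, 0.0, 0.0, 1.0]] [[366.0, 0.0, 319.0], [0.0, 366.0, 195.0], [0.0, 0.0, 1.0]]
green [255.6 231.5] [250 226  13  12 122]
green [279.5 233.5] [274 228  12  12 119]
green [314.6 234.7] [309 229  12  13 118]
green [ 28.2 349.5] [ 12 338  32  23 497]
green [ 24.7 366.4] [ 22 364   6   6  30]
yellow [424.3 126.1] [412 114  25  25 477]
yellow [471.3 213.8] [ 445  177   56   72 3395]
yellow [  1.9 334.1] [  0 330   6   9  37]
blue [ 70.9 160.3] [  24  123   73   69 2022]
blue [452.5 222.5] [ 431  172   70   88 1678]
red [175.9 210.6] [130 165  85  86 623]
red [378.9 205.6] [372 198  14  18  97]
scene [[-0.41, 0.703, -0.581, 1.114], [0.912, 0.324, -0.252, 0.254], [0.011, -0.633, -0.774, 0.885], [0.0, 0.0, 0.0, 1.0]] [[394.0, 0.0, 320.0], [0.0, 394.0, 204.0], [0.0, 0.0, 1.0]]
green [142.8 131.1] [128 125  30  13 185]
green [590.6 177.1] [576 167  29  22 431]
green [340.4 202.1] [336 197  10  12 100]
green [369.7 213.1] [365 207  11  13 108]
green [389.7 221.4] [385 216  11  12 112]
yellow [20
[... 350 characters left out ...]
: 0.1, 'qpos': array([ 1.06498557e+00,  2.76549512e-01,  1.50600856e+00,  7.25448287e-06,
        1.36073483e+00, -1.21007485e-01]), 'qd': array([ 1.26859095e-04, -1.13441131e-03, -4.22002784e-03, -6.60338296e-05,
        1.22803404e-03, -7.47462168e-04]), 'effort': array([ 3.23754524e-03, -4.17697442e+01, -2.46406996e+01, -2.61829346e-04,
        5.75316459e-03,  2.63322880e-05]), 'position': array([0.21562214, 0.53254056, 0.24151528]), 'ee_rot': array([-2.65471507e-04,  1.91217439e-01,  9.81547334e-01, -8.07623107e-04]), 'contact_force': array([ 0.08007663, -0.42515343, -0.49025027]), 'moment': array([0.02419198, 0.03806853, 0.02347917]), 'gripper_force': 0.0, 'width': 0.08578301510613304}
```

View pics/top0.png

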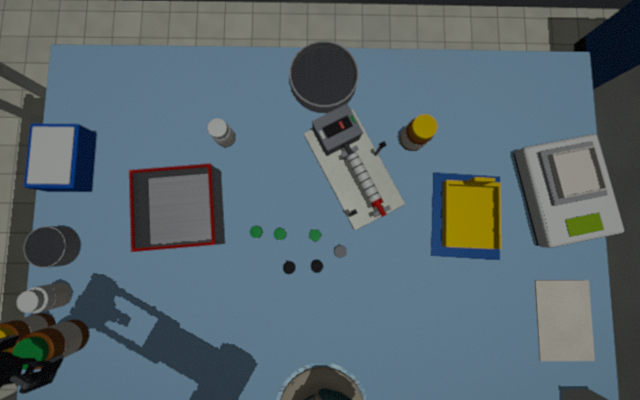

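View pics/scene0.png

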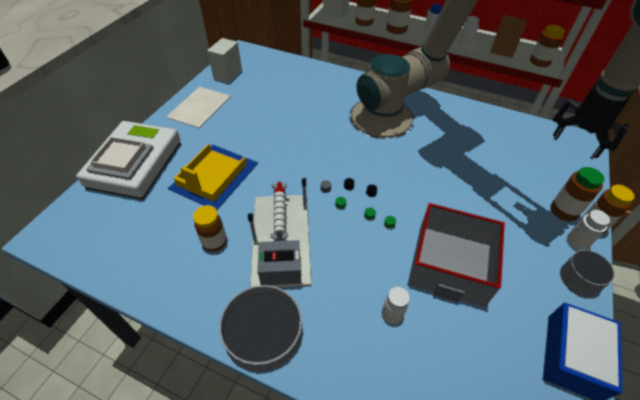

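Candidates for the green caps in the top view are green at (256,231), (280,233) and (315,235). Look-alikes are black at (289,267) and (316,266), and grey at (340,251). The green lid at (28,349) belongs to a bottle. I choose the three small green caps. The roller's red tip is at (380,208), the motor block at (337,128), the hopper on the left and the tray on the right with its tab away from the robot.

Run:
```python
from h import *
c=imaging.calibration("top");s=imaging.calibration("scene")
for p,z in (((255.6,231.5),.022),((279.5,233.5),.022),((314.6,234.7),.022),((380,209),.065),((347,150),.065),((340,126),.08),((220,130),.095),((424,126),.12),((323,76),0.06)): print("top",p,ray(c,p,z).round(3))
for p,z in (((340.4,202.1),.022),((369.7,213.1),.022),((389.7,221.4),.022),((279.2,186),.065)): print("scene",p,ray(s,p,z).round(3))
im=cv2.imread("pics/top0.png")
m,b=blobs(im,(0,130,80),(6,255,255),300)
def corners(sel,z):
    cn=max(cv2.findContours(sel,cv2.RETR_EXTERNAL,cv2.CHAIN_APPROX_NONE)[0],key=cv2.contourArea)
    r=np.array([ray(c,p[0].tolist(),z)[:2] for p in cn],np.float32); return cv2.minAreaRect(r),cv2.boxPoints(cv2.minAreaRect(r)).round(3).tolist()
x=b[0][1]; z=np.zeros_like(m); z[x[1]:x[1]+x[3],x[0]:x[0]+x[2]]=m[x[1]:x[1]+x[3],x[0]:x[0]+x[2]]
print("hopper",corners(z,.1))
m,b=blobs(im,(22,100,80),(34,255,255),1000); z=m.copy(); z[:,:440]=0; print("tray",corners(z,.03))
m2=blobs(im,(95,170,50),(125,255,255),100)[0]|m; m2[:, :428]=0; m2[:,515:]=0; m2[:165]=0;m2[270:]=0; print("mat",corners(m2,.003))
cv2.imwrite("pics/c0.png",cv2.resize(im[95:285,230:420],None,fx=3,fy=3,interpolation=cv2.INTER_CUBIC))
```

```text
top (255.6, 231.5) [0.439 0.172 0.022]
top (279.5, 233.5) [0.435 0.111 0.022]
top (314.6, 234.7) [0.432 0.022 0.022]
top (380, 209) [ 0.495 -0.137  0.065]
top (347, 150) [ 0.642 -0.057  0.065]
top (340, 126) [ 0.698 -0.038  0.08 ]
top (220, 130) [0.681 0.252 0.095]
top (424, 126) [ 0.688 -0.234  0.12 ]
top (323, 76) [0.836 0.004 0.06 ]
scene (340.4, 202.1) [0.437 0.024 0.022]
scene (369.7, 213.1) [0.44  0.113 0.022]
scene (389.7, 221.4) [0.444 0.172 0.022]
scene (279.2, 186) [ 0.489 -0.142  0.065]
hopper (((0.49424588680267334, 0.356636643409729), (0.18630455434322357, 0.19048039615154266), 5.313153266906738), [[0.3930000066757202, 0.4429999887943268], [0.4099999964237213, 0.2529999911785126], [0.5960000157356262, 0.27000001072883606], [0.578000009059906, 0.46000000834465027]])
tray (((0.4929356873035431, -0.38077470660209656), (0.14059478044509888, 0.18242710828781128), 87.01517486572266), [[0.39800000190734863, -0.44600000977516174], [0.5799999833106995, -0.4560000002384186], [0.5879999995231628, -0.3149999976158142], [0.4059999883174896, -0.3059999942779541]])
mat (((0.494934618473053, -0.39264851808547974), (0.14469707012176514, 0.18775001168251038), 87.01517486572266), [[0.3970000147819519, -0.46000000834465027], [0.5849999785423279, -0.4699999988079071], [0.5920000076293945, -0.32499998807907104], [0.4050000011920929, -0.3160000145435333]])
```

View pics/c0.png

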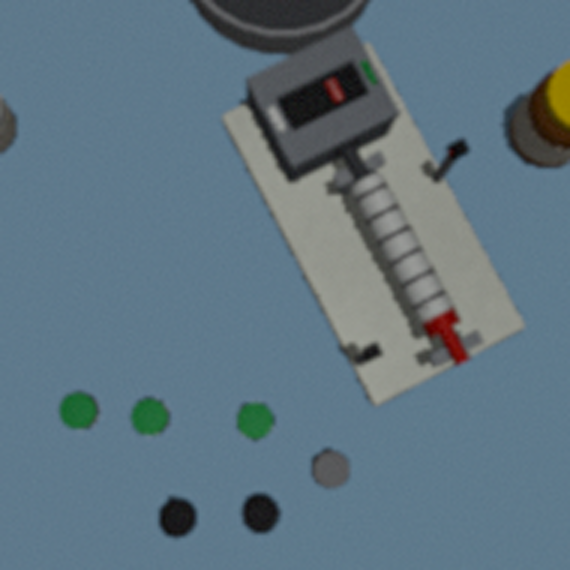

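Crop confirms: three green caps, the roller's red end away from the motor, and the nub off. I'm moving over the roller with the fingers across it for a close look.

Call:
jog_arm(deltas=[0,0,5,20,-30,30,1,0,0,50,334,-613,140,1,0,0,50,334,-613,140,1,0,0,50,334,-613,140,1,0,0,50,334,-613,140,1,0,0,50,334,-613,140,1,0,0,50,334,-613,140,1,0,0,50,334,-613,140,1,0,0,50,334,-613,140,1,0,0,50,334,-613,140,1,0,0,50,334,-613,140,1,0,0,50,334,-613,140,1,0,0,50,334,-613,140,1,0,0,50,334,-613,140,1,0,0,50,334,-613,140,1,0,0,50,334,-613,140,1,0,0,50,334,-613,140,1,0,0,50,334,-613,140,1,0,0,50,334,-613,140,1,0,0,50,334,-613,140,1])

```text
clock: 2.1
position: [0.5493, -0.0787, 0.3826]
ee_rot: [0.0, -0.242, 0.97, 0.0]
contact_force: [0.2, 0.0, -0.1]
width: 0.0855
gripper_force: 0.0
```

Run:
```python
from h import *
im,c=grab("wrist"); cv2.imwrite("pics/w1.png",im); np.save("w1.npy",c,allow_pickle=True)
s=manip.get_state(); print(s["position"],s["qpos"].round(3),np.round(c["cam_to_world"],3).tolist())
for b in blobs(im,(0,130,60),(6,255,255))[1]: print("red",b)
```

```text
[ 0.54936405 -0.07884278  0.38264243] [-0.268  0.201  1.269  0.     1.671 -2.328] [[-0.469, 0.852, 0.233, 0.49], [0.883, 0.453, 0.124, -0.11], [-0.0, 0.264, -0.965, 0.514], [0.0, 0.0, 0.0, 1.0]]
red (array([295.5, 112.8]), array([286,  94,  21,  33, 397], dtype=int32))
red (array([562.3, 241.4]), array([ 508,  191,  132,  123, 1201], dtype=int32))
red (array([624.2, 328.2]), array([607, 308,  33,  39, 206], dtype=int32))
```

View pics/w1.png

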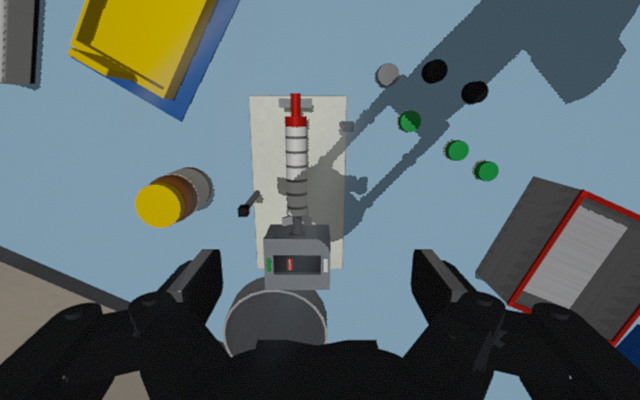

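Run:
```python
from h import *
im=cv2.imread("pics/w1.png"); c=np.load("w1.npy",allow_pickle=True).item()
m=cv2.inRange(cv2.cvtColor(im,cv2.COLOR_BGR2HSV),(0,130,60),(6,255,255))
red=np.argwhere(m[85:130,270:320])+[85,270]
P=[]
for r in range(96,114,2):
    x=red[red[:,0]==r][:,1]; P.append(ray(c,(x.mean(),r),.065)[:2])
for r in range(120,126):
    x=red[red[:,0]==r][:,1]; P.append(ray(c,(x.mean(),r),.065)[:2])
P=np.array(P); tip=ray(c,(295.5,red[:,0].min()),.065)
print("tip",tip, "shoulder", ray(c,(296,red[red[:,1]>300][:,0].min()),.075),ray(c,(296,red[:,0].max()+.5),.08))
# white body
g=cv2.cvtColor(im,cv2.COLOR_BGR2GRAY)
for r in (145,152,200,210):
    print(r,"".join("%4d"%v for v in g[r,276:318]))
vx=cv2.fitLine(P.astype(np.float32),cv2.DIST_L2,0,.01,.01).ravel(); print(vx)
a=np.radians(28.6); 
for a in np.radians([26,27.5,29]):
    u=np.array([np.cos(a),np.sin(a)]); print(np.degrees(a),(tip[:2]+.1*u).round(4))
o=cv2.resize(im[80:300,230:370],None,fx=2.7,fy=2.7,interpolation=cv2.INTER_CUBIC); cv2.imwrite("pics/c1.png",o)
```

```text
tip [ 0.48065643 -0.14674054  0.065     ] shoulder [ 0.50551416 -0.13261136  0.075     ] [ 0.51742551 -0.12618865  0.08      ]
145  179 178 179 179 177 179 180 182 178 155 136 150 158 167 173 177 181 184 187 188 186 184 180 178 174 169 163 157 149 132 109 107 139 177 184 183 183 184 183 181 181 181
152  181 183 181 180 179 178 181 179 176 138  84  67  71  75  72  79  86  91  96 102  97  92  91  83  77  74  73  72  72  66  70 122 173 186 183 183 181 182 182 183 183 182
200  181 181 181 181 181 180 181 181 182 177 135  95  93  97  99  99 100 103 103 103 104 102 104 102 104 101 101 103 101  98  99 105 105 104 106 104 105 106 105 105 106 108
210  183 184 182 182 184 184 183 184 185 179 148 100  97 109 101  96  97  98 101 100 100  98  99  99  99 100 100 101 102 101  97  89  96 106 106 106 106 107 103 104 107 106
[ 0.87475526  0.48456493  0.5008918  -0.13650434]
26.0 [ 0.5705 -0.1029]
27.5 [ 0.5694 -0.1006]
29.000000000000004 [ 0.5681 -0.0983]
```

View pics/c1.png

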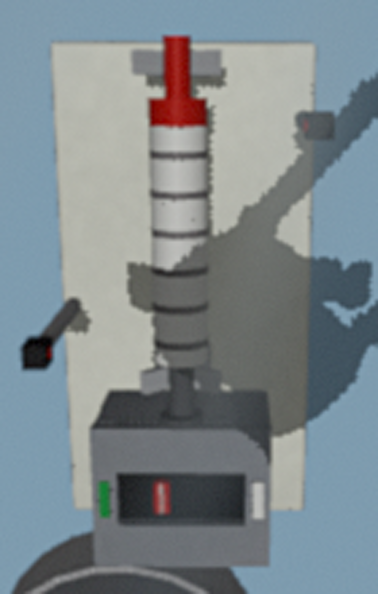

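```bash
cat >> h.py <<'E'
def fit2d(L,W):
    L=np.array(L);W=np.array(W);a=L.mean(0);b=W.mean(0)
    U,_,V=np.linalg.svd((L-a).T@(W-b)); R=(U@np.diag([1,np.linalg.det(U@V)])@V).T
    return R,b-R@a,W-(L@R.T+b-R@a)
E
python3 - <<'E'
from h import *
c=np.load("w1.npy",allow_pickle=True).item()
d=[((92,430),(108,-50),.08),((270,430),(108,50),.08),((270,567),(192,50),.08),((92,567),(192,-50),.08),((36,355),(55,-68),.12),((319,125),(-55,68),.12),((177,52),(-90,0),.073)]
px=lambda p:(p[0]/2.7+229.7,p[1]/2.7+79.7)
W=[ray(c,px(p),z)[:2]*1000 for p,l,z in d]; L=[l for p,l,z in d]
R,t,e=fit2d(L,W); print("mid",t,"yaw",np.degrees(np.arctan2(R[1,0],R[0,0]))); print(e.round(1))
sl=ray(c,px((181.5,499)),.08)[:2]*1000; nb=ray(c,px((162,498)),.079)[:2]*1000
print("slot local",R.T@(sl-t),"nub local",R.T@(nb-t), sl,nb)
B=[ray(c,px(p),.012)[:2]*1000 for p in ((52,43),(315,43),(306,510),(75,510))]; print("base local",(R.T@(np.array(B)-t).T).T.round(1))
tip=ray(c,px((177,36)),.065)[:2]*1000; print("tip local",R.T@(tip-t))
for p in ((150,195),(208,195),(152,310),(208,310)): print("body",R.T@(ray(c,px(p),.065)[:2]*1000-t))
E
```

```text
mid [ 564.97459591 -102.60372254] yaw 27.68054747670675
[[-0.5  1.9]
 [ 0.4 -1. ]
 [-0.3  0.2]
 [ 1.  -1. ]
 [-2.1  0.5]
 [ 0.2 -1.4]
 [ 1.3  0.9]]
slot local [149.47520311   0.22698323] nub local [149.4254204  -10.73027961] [697.23712721 -32.96529435] [702.28314448 -42.69163985]
base local [[-95.5 -73.5]
 [-96.3  73.4]
 [191.2  76.3]
 [192.  -73.3]]
tip local [-96.40525357  -0.23033051]
body [-17.43194786 -15.32537271]
body [-17.59625659  15.01555814]
body [ 44.61943046 -15.52227562]
body [44.45475167 14.84739539]
```

Call:
jog_arm(deltas=[0,0,-0.3,18,-22,-30,1,0,0,-0.3,18,-22,-80,1,0,0,-0.3,18,-22,-130,1,0,0,-0.3,18,-22,-180,1,0,0,-0.3,18,-22,-220,1,0,0,-0.3,18,-22,-250,1,0,0,-0.3,18,-22,-280,1,0,0,-0.3,18,-22,-300,1,0,0,-0.3,18,-22,-315,1,0,0,-0.3,18,-22,-325,1,0,0,-0.3,18,-22,-325,1,0,0,-0.3,18,-22,-325,0.2,0,0,-0.3,18,-22,-325,0.2,0,0,-0.3,18,-22,-325,0.2,0,0,-0.3,18,-22,-325,0.2,0,0,-0.3,18,-22,-325,0.2,0,0,-0.3,18,-22,-325,0.2,0,0,-0.3,18,-22,-325,0.2], grip_force=50)

```text
clock: 3.95
position: [0.5681, -0.1018, 0.0582]
ee_rot: [0.0, -0.239, 0.971, 0.0]
contact_force: [-0.7, 1.7, 6.1]
width: 0.0286
gripper_force: 49.0
```

Call:
jog_arm(deltas=[0,0,0,0,0,15,0.2,0,0,0,0,0,40,0.2,0,0,0,0,0,80,0.2,0,0,0,0,0,120,0.2,0,0,0,0,0,145,0.2,0,0,0,0,0,150,0.2,0,0,-8,0,0,150,0.2,0,0,-16,0,0,150,0.2,0,0,-24,0,0,150,0.2,0,0,-32,0,0,150,0.2,0,0,-40,0,0,150,0.2,0,0,-48,0,0,150,0.2,0,0,-56,0,0,150,0.2,0,0,-64,0,0,150,0.2,0,0,-72,0,0,150,0.2,0,0,-80,0,0,150,0.2,0,0,-86,0,0,150,0.2,0,0,-90,0,0,150,0.2,0,0,-90,0,0,150,0.2])

```text
clock: 5.85
position: [0.5667, -0.1018, 0.205]
ee_rot: [-0.002, 0.518, 0.856, -0.001]
contact_force: [-0.3, 0.3, -3.3]
width: 0.0286
gripper_force: 49.8
```

Call:
jog_arm(deltas=[0,0,-4,0,0,0,0.2,0,0,-12,0,0,0,0.2,0,0,-20,0,0,0,0.2,0,0,-28,0,0,0,0.2,0,0,-36,0,0,0,0.2,0,0,-44,0,0,0,0.2,0,0,-52,0,0,0,0.2,0,0,-60,0,0,0,0.2,0,0,-68,0,0,0,0.2,0,0,-76,0,0,0,0.2,0,0,-83,0,0,0,0.2,0,0,-88,0,0,0,0.2,0,0,-90,0,0,0,0.2,0,0,-90,0,0,0,0.2,0,0,-90,0,0,0,0.2])

```text
clock: 7.35
position: [0.5674, -0.1019, 0.2064]
ee_rot: [-0.0, 0.971, 0.24, -0.001]
contact_force: [-0.2, -0.6, -2.2]
width: 0.0288
gripper_force: 49.8
```

Run:
```python
from h import *
im,c=grab("wrist"); cv2.imwrite("pics/w2.png",im); np.save("w2.npy",c,allow_pickle=True)
s=manip.get_state(); print(s["position"],s["ee_rot"].round(4),s["qpos"].round(3),s["width"])
for b in blobs(im,(0,130,60),(6,255,255))[1]: print("red",b, ray(c,b[0],s["position"][2]+.008).round(4))
ta,tb=[np.array(imaging.calibration(n)["cam_to_world"]) for n in ("top","scene")]
```

```text
[ 0.56751357 -0.10195977  0.20656804] [-3.000e-04  9.709e-01  2.396e-01 -6.000e-04] [-0.298  0.301  1.56  -0.     1.282  0.789] 0.02850162265893393
red (array([311.6,  80.3]), array([ 277,    0,   61,  146, 5381], dtype=int32)) [ 0.6361 -0.0633  0.2146]
```

View pics/w2.png

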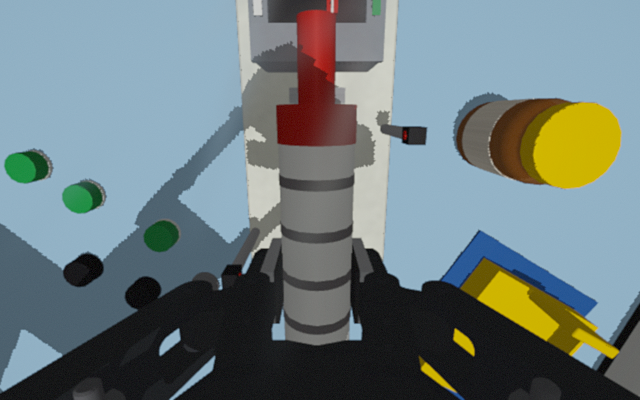

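Run:
```python
from h import *
c=np.load("w2.npy",allow_pickle=True).item(); a=np.radians(27.68);R=np.array([[np.cos(a),-np.sin(a)],[np.sin(a),np.cos(a)]]);t=np.array([565,-102.6])
for n,p in (("tip",(316,11.5)),("shoulderL",(277.5,105)),("shoulderR",(355.5,105)),("endbandL",(278.5,145)),("jL",(298,60)),("jR",(336,60)),("bodyL",(285,290)),("bodyR",(351,290))):
    print(n,(R.T@(ray(c,p,.2145)[:2]*1000-t)).round(1))
print("tcp",R.T@(np.array([567.5,-101.9])-t))
T=np.array(c["cam_to_world"])
# red shoulder diameter 30mm: depth by apparent width
f=c["mtx"][0][0]; print("depth by width", f*30/78, f*14/38, "cam dz", T[2,3]-.2145, T.round(3).tolist(), f)
```

```text
tip [103.6   0.2]
shoulderL [72.6 14.5]
shoulderR [ 72.6 -14.5]
endbandL [57.9 14.6]
jL [88.1  6.6]
jR [88.1 -7. ]
bodyL [-4.8 13.8]
bodyR [ -4.8 -15.1]
tcp [ 2.53906265 -0.54144331]
depth by width 121.54929431242624 116.43142928874515 cam dz 0.12282989115540646 [[0.465, -0.854, -0.235, 0.627], [-0.886, -0.448, -0.122, -0.07], [-0.001, 0.265, -0.964, 0.337], [0.0, 0.0, 0.0, 1.0]] 316.02816521230824
```

Call:
jog_arm(deltas=[0,0,0,-2.8,-1.1,0,0.2,0,0,0,-2.8,-1.1,-30,0.2,0,0,0,-2.8,-1.1,-60,0.2,0,0,0,-2.8,-1.1,-90,0.2,0,0,0,-2.8,-1.1,-115,0.2,0,0,0,-2.8,-1.1,-130,0.2,0,0,0,-2.8,-1.1,-138,0.2,0,0,0,-2.8,-1.1,-143,0.2,0,0,0,-2.8,-1.1,-147,0.2,0,0,0,-2.8,-1.1,-149,0.2,0,0,0,-2.8,-1.1,-149,0.2,0,0,0,-2.8,-1.1,-149,0.2,0,0,0,-2.8,-1.1,-149,0.4,0,0,0,-2.8,-1.1,-149,0.9,0,0,0,-2.8,-1.1,-149,0.9,0,0,0,-2.8,-1.1,-149,1,0,0,0,-2.8,-1.1,-149,1])

```text
clock: 9.1
position: [0.5652, -0.1031, 0.0585]
ee_rot: [0.0, 0.971, 0.239, 0.0]
contact_force: [-0.0, -0.1, -0.1]
width: 0.0852
gripper_force: 0.0
```

Call:
jog_arm(deltas=[0,0,0,0,0,15,1,0,0,0,0,0,40,1,0,0,0,0,0,80,1,0,0,0,0,0,130,1,0,0,0,-20,0,180,1,0,0,0,-50,0,220,1,0,0,0,-90,0,240,1,0,0,0,-120,0,250,1,0,0,0,-120,0,250,1,0,0,0,-120,0,250,1])

```text
clock: 10.1
position: [0.4449, -0.1031, 0.3089]
ee_rot: [0.001, 0.971, 0.239, 0.001]
contact_force: [-0.0, -0.4, 0.2]
width: 0.0858
gripper_force: 0.0
```

Run:
```python
from h import *
im,c=grab("wrist"); cv2.imwrite("pics/w3.png",im); np.save("w3.npy",c,allow_pickle=True)
s=manip.get_state(); print(s["clock"],s["position"],s["ee_rot"].round(4),s["qpos"].round(3),s["width"])
a=np.radians(27.68);R=np.array([[np.cos(a),-np.sin(a)],[np.sin(a),np.cos(a)]]);t=np.array([565,-102.6])
for b in blobs(im,(0,130,60),(6,255,255))[1]: print("red",b, (R.T@(ray(c,b[0],.065)[:2]*1000-t)).round(1))
for b in blobs(im,(40,80,40),(85,255,255))[1]: print("green",b, ray(c,b[0],.02).round(4))
```

```text
10.15 [ 0.44537201 -0.10316819  0.30825436] [2.000e-04 9.710e-01 2.389e-01 4.000e-04] [-0.38   0.062  1.612  0.     1.467  0.708] 0.08541068464556319
green (array([120.7,  68.3]), array([105,  55,  33,  27, 684], dtype=int32)) [0.4411 0.1677 0.02  ]
green (array([165. ,  95.5]), array([151,  83,  29,  26, 591], dtype=int32)) [0.4363 0.108  0.02  ]
green (array([221.4, 125.4]), array([216, 119,  14,  19, 100], dtype=int32)) [0.4353 0.0305 0.02  ]
green (array([233.1, 133. ]), array([221, 121,  21,  23, 255], dtype=int32)) [0.4334 0.0132 0.02  ]
```

View pics/w3.png

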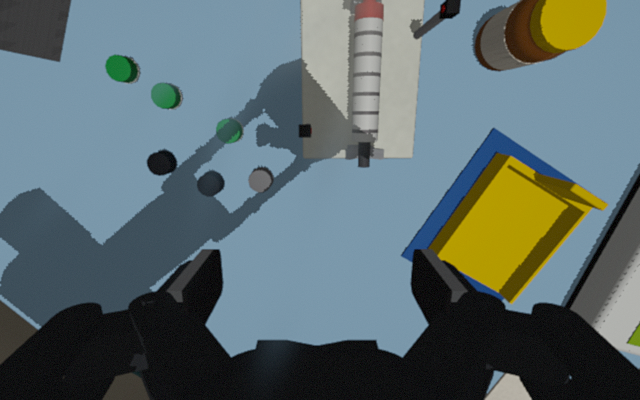

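The roller is seated with its red end by the motor block and its dark journal in the far cradle. Now cap C at (434, 22).

Call:
jog_arm(deltas=[0,0,6,-11,40,-20,0.8,0,0,14,-11,85,-60,0.8,0,0,22,-11,125,-100,0.8,0,0,30,-11,125,-140,0.8,0,0,38,-11,125,-180,0.8,0,0,46,-11,125,-200,0.8,0,0,54,-11,125,-220,0.8,0,0,62,-11,125,-240,0.8,0,0,62,-11,125,-260,0.8,0,0,62,-11,125,-275,0.8,0,0,62,-11,125,-287,0.8,0,0,62,-11,125,-294,0.8,0,0,62,-11,125,-294,0.8,0,0,62,-11,125,-294,0.2,0,0,62,-11,125,-294,0.2,0,0,62,-11,125,-294,0.2,0,0,62,-11,125,-294,0.2,0,0,62,-11,125,-294,0.2], grip_force=25)

```text
clock: 11.95
position: [0.4347, 0.0218, 0.0149]
ee_rot: [0.001, 0.709, 0.705, 0.001]
contact_force: [-1.0, 0.7, 4.8]
width: 0.031
gripper_force: 25.0
```

Run:
```python
from h import *
c=np.load("w3.npy",allow_pickle=True).item(); im=cv2.imread("pics/w3.png")
a=np.radians(27.68);R=np.array([[np.cos(a),-np.sin(a)],[np.sin(a),np.cos(a)]]);t=np.array([565,-102.6])
print("dark tip",R.T@(ray(c,(363,167),.06)[:2]*1000-t), "z65",R.T@(ray(c,(363,167),.065)[:2]*1000-t))
m=cv2.inRange(cv2.cvtColor(im,cv2.COLOR_BGR2HSV),(22,100,60),(34,255,255)); m[:,:400]=0; m[:120]=0
cn=max(cv2.findContours(m,0,1)[0],key=cv2.contourArea); print(cn.shape,cv2.approxPolyDP(cn,4,True)[:,0].tolist())
# front edge, floor z .007 ; side wall tops .035
for n,p,z in (("frontL bottom",(441,248),.035),("frontR",(511,303),.035),("backL",(513,153),.035)): print(n,ray(c,p,z).round(4))
top=imaging.calibration("top"); print("mat",[ray(top,p,.003).round(3)[:2].tolist() for p in ((433,173),(501,179),(499,259),(432,255))])
```

```text
dark tip [-101.23371952   -1.0409535 ] z65 [-100.42726319   -0.29157861]
(405, 1, 2) [[497, 153], [429, 248], [511, 303], [588, 211], [607, 204], [576, 184], [540, 175]]
frontL bottom [ 0.4258 -0.3078  0.035 ]
frontR [ 0.4003 -0.4464  0.035 ]
backL [ 0.5783 -0.3168  0.035 ]
mat [[0.597, -0.291], [0.582, -0.472], [0.372, -0.456], [0.382, -0.281]]
```

Call:
jog_arm(deltas=[0,0,0,0,0,30,0.2,0,0,0,0,0,80,0.2,0,0,0,0,0,130,0.2,0,0,0,0,0,170,0.2,0,0,0,0,-20,190,0.2,0,0,0,0,-60,190,0.2,0,0,0,10,-110,190,0.2,0,0,0,20,-160,190,0.2,0,0,-3,30,-205,190,0.2,0,0,-3,38,-250,190,0.2,0,0,-3,38,-300,190,0.2,0,0,-3,38,-340,190,0.2,0,0,-3,38,-375,190,0.2,0,0,-3,38,-395,190,0.2,0,0,-3,38,-402,190,0.2,0,0,-3,38,-402,190,0.2,0,0,-3,38,-402,190,0.2])

```text
clock: 13.65
position: [0.472, -0.3783, 0.2043]
ee_rot: [-0.001, 0.727, 0.686, 0.0]
contact_force: [-0.4, -0.0, 1.0]
width: 0.0306
gripper_force: 25.0
```

Run:
```python
from h import *
im,c=grab("wrist"); cv2.imwrite("pics/w4.png",im); np.save("w4.npy",c,allow_pickle=True)
s=manip.get_state(); print(s["clock"],s["position"],s["ee_rot"].round(4),s["qpos"].round(3),s["width"])
```

```text
13.7 [ 0.4720942  -0.37820559  0.2044259 ] [-5.000e-04  7.270e-01  6.867e-01  4.000e-04] [-7.910e-01  3.430e-01  1.501e+00  1.000e-03  1.299e+00 -7.340e-01] 0.030461400748879635
```

View pics/w4.png

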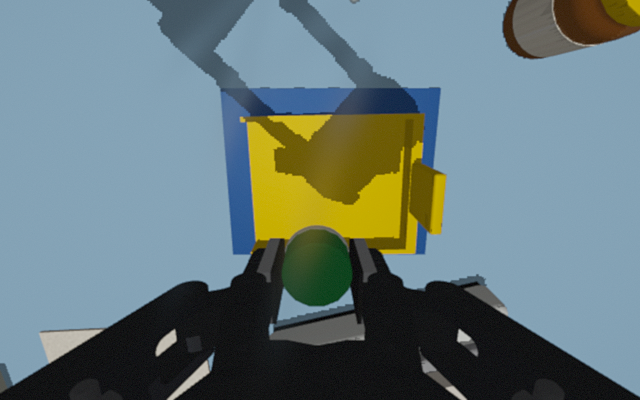

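Run:
```python
from h import *
c=np.load("w4.npy",allow_pickle=True).item()
for n,p,z in (("front floor far",(248,128),.007),("front floor near",(257,236),.007),("far wall top",(330,115),.035),("wall front tip",(240,119),.035),("wall back corner",(424,113),.035),("tab outer top far",(444,173),.098),("tab outer top near",(440,234),.098),("near wall back",(410,253),.035),("near back outer",(426,253),.003),
 ("mat a",(221,88),.003),("mat b",(440,88),.003),("mat c",(233,253),.003)): print(n,ray(c,p,z).round(4))
```

```text
front floor far [ 0.4057 -0.3205  0.007 ]
front floor near [ 0.4022 -0.4375  0.007 ]
far wall top [ 0.4881 -0.3125  0.035 ]
wall front tip [ 0.4052 -0.3112  0.035 ]
wall back corner [ 0.5742 -0.3158  0.035 ]
tab outer top far [ 0.5701 -0.3599  0.098 ]
tab outer top near [ 0.5692 -0.4094  0.098 ]
near wall back [ 0.564  -0.4546  0.035 ]
near back outer [ 0.5916 -0.471   0.003 ]
mat a [ 0.3825 -0.2804  0.003 ]
mat b [ 0.5998 -0.2932  0.003 ]
mat c [ 0.3717 -0.4581  0.003 ]
```

Call:
jog_arm(deltas=[0,0,0,0,-44,-40,0.2,0,0,0,0,-44,-80,0.2,0,0,0,0,-44,-120,0.2,0,0,0,0,-44,-150,0.2,0,0,0,0,-44,-168,0.2,0,0,0,0,-44,-177,0.2,0,0,0,0,-44,-181,0.2,0,0,0,0,-44,-181,0.2,0,0,0,0,-44,-181,0.7,0,0,0,0,-44,-181,0.7,0,0,0,0,-44,-181,0.7,0,0,0,0,-44,-160,0.7,0,0,0,0,-44,-120,0.7,0,0,0,0,-44,-70,0.7,0,0,0,0,-44,-20,0.7,0,0,0,0,-44,0,0.7,0,0,0,0,0,10,0.7,0,0,0,0,50,10,0.7,0,0,0,-10,100,10,0.7,0,0,0,-25,150,10,0.7])

```text
clock: 15.7
position: [0.4479, -0.2315, 0.2148]
ee_rot: [0.001, 0.728, 0.686, 0.0]
contact_force: [0.2, 0.3, 0.3]
width: 0.0596
gripper_force: 0.0
```

```bash
cat > look.py <<'E'
from h import *
im,c=grab("top"); s=manip.get_state(); print(s["clock"],s["position"].round(4),s["ee_rot"].round(4),s["width"])
for b in blobs(im,(40,80,40),(85,255,255),15)[1]:
    if b[0][0]>100 and b[0][0]<520: print("green",b[0],b[1][4],ray(c,b[0],.022).round(4))
m,bs=blobs(im,(22,100,60),(34,255,255),1000)
for b in bs: print("yellow",b)
for b in blobs(im,(22,100,60),(34,255,255),200)[1]: print("y",b[0],b[1])
cv2.imwrite("pics/toplast.png",im)
E
python3 look.py
```

```text
15.75 [ 0.443  -0.2228  0.2143] [-0.005   0.7267  0.6869  0.0016] 0.05972962350049575
green [352.6 118.7] 21 [ 0.7366 -0.0757  0.022 ]
green [255.6 231.5] 122 [0.4393 0.1716 0.022 ]
green [279.5 233.5] 119 [0.4346 0.1111 0.022 ]
y [423.9 126.5] [411 114  26  26 502]
y [471.1 187.9] [443 177  53  26 802]
y [  5.7 339.5] [  0 327  15  28 302]
```

Call:
jog_arm(deltas=[0,0,0,-2,40,0,0.8,0,0,0,-4,90,0,0.8,0,0,0,-6,140,0,0.8,0,0,0,-8,190,0,0.8,0,0,3,-10,240,0,0.8,0,0,3,-10,290,-20,0.8,0,0,3,-10,325,-60,0.8,0,0,3,-10,341,-105,0.8,0,0,3,-10,341,-145,0.8,0,0,3,-10,341,-175,0.8,0,0,3,-10,341,-192,0.8,0,0,3,-10,341,-200,0.8,0,0,3,-10,341,-200,0.8,0,0,3,-10,341,-200,0.2,0,0,3,-10,341,-200,0.2,0,0,3,-10,341,-200,0.2,0,0,3,-10,341,-200,0.2,0,0,3,-10,341,-200,0.2])

```text
clock: 17.55
position: [0.439, 0.1078, 0.0156]
ee_rot: [0.001, 0.709, 0.705, 0.001]
contact_force: [-0.3, -0.8, 6.8]
width: 0.0311
gripper_force: 24.7
```

```bash
python3 look.py
```

```text
17.6 [0.439  0.1078 0.0155] [0.0009 0.7092 0.705  0.001 ] 0.03092756847431071
green [352.6 118.7] 21 [ 0.7366 -0.0757  0.022 ]
green [488.5 220.1] 134 [ 0.4718 -0.4242  0.022 ]
yellow (array([471., 213.]), array([ 443,  177,   58,   72, 3762], dtype=int32))
y [423.9 126.5] [411 114  26  26 499]
y [471. 213.] [ 443  177   58   72 3762]
y [  5.5 340.2] [  0 328  15  26 261]
```

Call:
jog_arm(deltas=[0,0,0,0,0,30,0.2,0,0,0,0,0,75,0.2,0,0,0,0,0,120,0.2,0,0,0,0,-20,160,0.2,0,0,0,0,-60,185,0.2,0,0,0,0,-110,190,0.2,0,0,0,4,-160,190,0.2,0,0,0,10,-210,190,0.2,0,0,0,20,-260,190,0.2,0,0,0,30,-310,190,0.2,0,0,-2,35,-360,190,0.2,0,0,-2,35,-410,190,0.2,0,0,-2,35,-450,175,0.2,0,0,-2,35,-480,145,0.2,0,0,-2,35,-493,105,0.2,0,0,-2,35,-493,65,0.2,0,0,-2,35,-493,35,0.2,0,0,-2,35,-493,18,0.2,0,0,-2,35,-493,10,0.2,0,0,-2,35,-493,10,0.2])

```text
clock: 19.6
position: [0.4726, -0.3849, 0.0238]
ee_rot: [-0.001, 0.721, 0.692, 0.0]
contact_force: [-0.4, -0.2, -0.1]
width: 0.0312
gripper_force: 26.0
```

Call:
jog_arm(deltas=[0,0,0,0,0,0,0.7,0,0,0,0,0,0,0.7,0,0,0,0,0,0,0.7,0,0,0,0,0,20,0.7,0,0,0,0,0,60,0.7,0,0,0,0,0,110,0.7,0,0,0,0,0,160,0.7,0,0,0,0,30,185,0.7,0,0,0,0,70,190,0.7,0,0,0,-5,120,190,0.7,0,0,0,-15,170,190,0.7,0,0,0,-25,220,190,0.7,0,0,0,-30,270,190,0.7,0,0,0,-30,320,190,0.7,0,0,0,-30,370,190,0.7,0,0,0,-30,420,190,0.7,0,0,2,-30,450,190,0.7,0,0,2,-30,450,190,0.7,0,0,2,-30,450,190,0.7])

```text
clock: 21.5
position: [0.4429, 0.0652, 0.2149]
ee_rot: [0.001, 0.708, 0.706, 0.0]
contact_force: [1.0, -0.1, -0.5]
width: 0.0595
gripper_force: 0.0
```

```bash
python3 look.py
```

```text
21.55 [0.443  0.0644 0.2148] [7.000e-04 7.091e-01 7.051e-01 1.000e-04] 0.059758725885507284
green [352.6 118.7] 21 [ 0.7366 -0.0757  0.022 ]
green [471.8 219.7] 128 [ 0.4726 -0.3809  0.022 ]
green [488.4 220.1] 135 [ 0.4718 -0.424   0.022 ]
yellow (array([471. , 212.8]), array([ 443,  177,   58,   72, 3632], dtype=int32))
y [423.9 126.4] [411 114  26  26 500]
y [471.  212.8] [ 443  177   58   72 3632]
y [  5.2 340.3] [  0 327  15  27 255]
```

Run:
```python
from h import *
for n in ("scene","wrist"):
    im,c=grab(n)
    for b in blobs(im,(40,80,40),(85,255,255),40)[1]: print(n,b[0],b[1][4],ray(c,b[0],.02).round(4))
```

```text
scene [142.7 131.2] 163 [ 0.4278 -0.6928  0.02  ]
scene [206.8 165.1] 180 [ 0.4711 -0.4063  0.02  ]
scene [590.1 177.2] 454 [0.0222 0.6842 0.02  ]
scene [389.5 221.3] 118 [0.4427 0.1715 0.02  ]
wrist [312.2  71.2] 900 [0.4399 0.1708 0.02  ]
wrist [598.  325.8] 124 [ 0.7795 -0.1168  0.02  ]
```

Call:
jog_arm(deltas=[0,0,0,-2,30,-20,0.8,0,0,0,-2,70,-50,0.8,0,0,0,-2,106,-90,0.8,0,0,0,-2,106,-130,0.8,0,0,0,-2,106,-165,0.8,0,0,0,-2,106,-188,0.8,0,0,0,-2,106,-198,0.8,0,0,0,-2,106,-198,0.8,0,0,0,-2,106,-198,0.2,0,0,0,-2,106,-198,0.2,0,0,0,-2,106,-198,0.2,0,0,0,-2,106,-198,0.2,0,0,0,-2,106,-198,0.2,0,0,0,-2,106,-170,0.2,0,0,0,-2,106,-125,0.2,0,0,0,-2,106,-80,0.2,0,0,0,-2,86,-40,0.2,0,0,0,-2,46,-15,0.2,0,0,0,-2,0,-8,0.2,0,0,0,-2,-45,-8,0.2])

```text
clock: 23.65
position: [0.4418, 0.0186, 0.2088]
ee_rot: [0.002, 0.709, 0.706, 0.002]
contact_force: [1.3, -0.6, 0.4]
width: 0.0312
gripper_force: 25.0
```

Call:
jog_arm(deltas=[0,0,0,5,-45,0,0.2,0,0,0,10,-95,0,0.2,0,0,0,15,-145,0,0.2,0,0,-2,22,-195,0,0.2,0,0,-2,30,-245,0,0.2,0,0,-2,31,-290,-10,0.2,0,0,-2,31,-330,-35,0.2,0,0,-2,31,-352,-70,0.2,0,0,-2,31,-361,-110,0.2,0,0,-2,31,-361,-145,0.2,0,0,-2,31,-361,-170,0.2,0,0,-2,31,-361,-181,0.2,0,0,-2,31,-361,-181,0.2,0,0,-2,31,-361,-181,0.7,0,0,-2,31,-361,-181,0.7,0,0,-2,31,-361,-181,0.7,0,0,-2,31,-361,-160,0.7,0,0,-2,31,-361,-115,0.7,0,0,-2,31,-361,-65,0.7,0,0,-2,31,-361,-20,0.7])

```text
clock: 25.65
position: [0.4721, -0.3412, 0.1893]
ee_rot: [0.001, 0.721, 0.693, 0.0]
contact_force: [1.4, -1.2, -0.8]
width: 0.0595
gripper_force: 0.0
```

```bash
python3 look.py
python3 - <<'E'
from h import *
im,c=grab("wrist"); cv2.imwrite("pics/w5.png",im); np.save("w5.npy",c,allow_pickle=True)
E
```

```text
25.7 [ 0.4755 -0.3441  0.1975] [8.400e-03 7.213e-01 6.926e-01 5.000e-04] 0.06014163017392671
green [352.5 118.5] 22 [ 0.7371 -0.0754  0.022 ]
green [455.  219.9] 121 [ 0.4718 -0.3374  0.022 ]
green [480.2 219.8] 267 [ 0.4725 -0.4027  0.022 ]
yellow (array([466.9, 212.1]), array([ 443,  177,   53,   72, 2906], dtype=int32))
y [423.9 126.5] [411 114  26  26 502]
y [466.9 212.1] [ 443  177   53   72 2906]
y [  5.7 339.6] [  0 328  15  27 299]
```

View pics/w5.png

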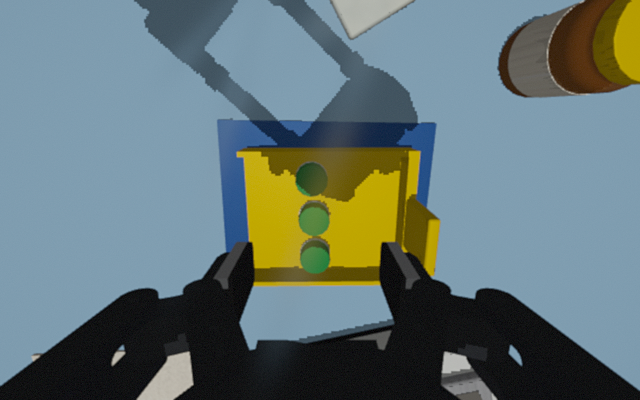

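All three caps are in the tray, at about (311,180), (314,218) and (315,256). Next I grip the tab.

Call:
jog_arm(deltas=[0,0,0,10,-5,0,1,0,0,0,40,-20,0,1,0,0,0,75,-35,0,1,0,0,0,94,-43,0,1,0,0,0,94,-43,-20,1,0,0,0,94,-43,-50,1,0,0,0,94,-43,-80,1,0,0,0,94,-43,-105,1,0,0,0,94,-43,-118,1,0,0,0,94,-43,-121,1,0,0,0,94,-43,-121,1], grip_force=25)

```text
clock: 26.85
position: [0.5661, -0.3842, 0.0647]
ee_rot: [-0.0, 0.721, 0.692, -0.0]
contact_force: [0.4, -1.1, -0.6]
width: 0.0853
gripper_force: 0.0
```

```bash
python3 look.py
python3 - <<'E'
from h import *
im,c=grab("wrist"); cv2.imwrite("pics/w6.png",im); np.save("w6.npy",c,allow_pickle=True)
print(manip.get_state()["position"])
E
```

```text
26.9 [ 0.5666 -0.3846  0.0658] [6.000e-04 7.214e-01 6.925e-01 1.000e-04] 0.08550038064415107
green [352.6 118.7] 21 [ 0.7366 -0.0757  0.022 ]
green [458. 218.] 50 [ 0.4767 -0.3453  0.022 ]
green [480.1 219.9] 270 [ 0.4722 -0.4024  0.022 ]
yellow (array([471.7, 207.9]), array([ 443,  177,   59,   72, 2169], dtype=int32))
y [423.9 126.5] [411 114  26  26 501]
y [471.7 207.9] [ 443  177   59   72 2169]
y [  5.8 339.5] [  0 327  15  27 304]
[ 0.56680631 -0.38483993  0.0665054 ]
```

View pics/w6.png

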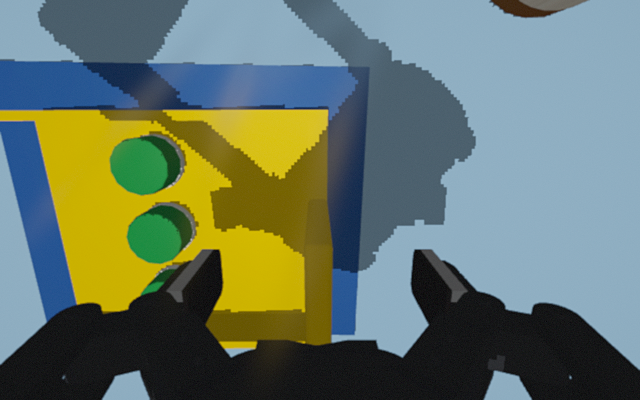

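Tab is centred between the fingers at about (318,270). Closing firmly and lifting slowly.

Call:
jog_arm(deltas=[0,0,0,0,0,0,0.5,0,0,0,0,0,0,0,0,0,0,0,0,0,0,0,0,0,0,0,0,0,0,0,0,0,0,0,0,0,0,0,0,0,0,0,0,0,0,0,0,0,0,0,0,0,0,0,5,0,0,0,0,0,0,14,0,0,0,0,0,0,28,0,0,0,0,0,0,45,0,0,0,0,0,0,65,0,0,0,0,0,0,88,0,0,0,0,0,0,110,0,0,0,0,0,0,130,0,0,0,0,0,0,148,0,0,0,0,0,0,160,0,0,0,0,0,0,167,0,0,0,0,0,0,170,0,0,0,0,0,0,170,0], grip_force=100)

```text
clock: 28.95
position: [0.5658, -0.3841, 0.2352]
ee_rot: [-0.0, 0.721, 0.692, 0.0]
contact_force: [-0.4, -0.3, -2.1]
width: 0.0088
gripper_force: 97.5
```

```bash
python3 look.py
python3 - <<'E'
from h import *
im,c=grab("wrist"); cv2.imwrite("pics/w7.png",im); s=manip.get_state(); print(s["position"],s["qpos"].round(3),s["moment"].round(2))
E
```

```text
29.0 [ 0.5657 -0.3839  0.2346] [-7.000e-04  7.214e-01  6.925e-01 -0.000e+00] 0.008843017346796865
green [352.6 118.7] 21 [ 0.7366 -0.0757  0.022 ]
green [496.4 216.4] 401 [ 0.4814 -0.4453  0.022 ]
yellow (array([503.2, 210.7]), array([ 470,  163,   74,   89, 4698], dtype=int32))
y [423.9 126.4] [411 114  26  26 500]
y [503.2 210.7] [ 470  163   74   89 4698]
y [  5.7 339.4] [  0 327  15  27 301]
[ 0.56561086 -0.38385227  0.23431093] [-0.698  0.446  1.261  0.     1.436 -0.657] [ 0.01 -0.17 -0.03]
```

View pics/w7.png

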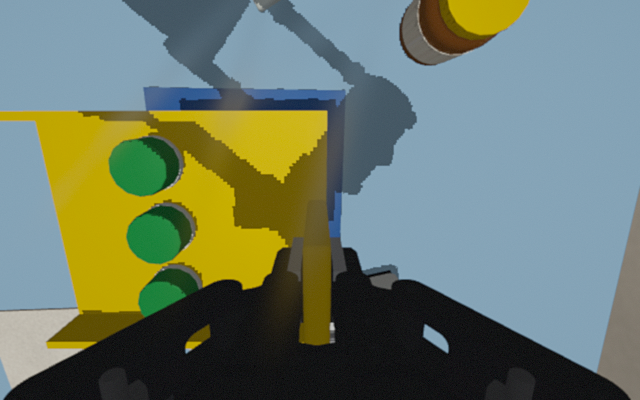

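Tray and all three caps are up. Carrying slowly to the hopper.

Call:
jog_arm(deltas=[0,0,0,0,6,0,0,0,0,1,1,18,0,0,0,0,2,3,36,0,0,0,0,3,5,58,0,0,0,0,4,7,82,0,0,0,0,5,9,106,0,0,0,0,6,11,130,0,0,0,0,7,13,154,0,0,0,0,8,15,178,0,0,0,0,9,17,202,0,0,0,0,10,19,226,0,0,0,0,11,21,250,0,0,0,0,12,23,274,0,0,0,0,13,25,298,0,0,0,0,14,27,322,0,0,0,0,15,29,346,0,0,0,0,16,31,370,0,0,0,0,17,33,394,0,0,0,0,18,36,418,0,0,0,0,19,39,442,0,0])

```text
clock: 31.05
position: [0.6038, 0.0607, 0.2357]
ee_rot: [-0.0, 0.596, 0.803, 0.0]
contact_force: [1.1, 0.9, -1.9]
width: 0.0086
gripper_force: 97.5
```

Call:
jog_arm(deltas=[0,0,1,2,24,0,0,0,0,2,4,48,0,0,0,0,3,6,72,0,0,0,0,4,8,96,0,0,0,0,5,10,120,0,0,0,0,6,12,144,0,0,0,0,7,14,168,0,0,0,0,8,16,192,0,0,0,0,9,18,216,0,0,0,0,10,20,240,0,0,0,0,11,22,264,0,0,0,0,12,24,288,0,0,0,0,13,26,312,0,0,0,0,14,28,334,0,0,0,0,15,30,354,0,0,0,0,16,32,372,0,0,0,0,17,34,386,0,0,0,0,18,36,397,0,0,0,0,19,38,404,0,0,0,0,19,39,408,0,0])

```text
clock: 33.05
position: [0.6433, 0.4668, 0.2353]
ee_rot: [-0.0, 0.456, 0.89, -0.0]
contact_force: [0.1, 0.4, -3.0]
width: 0.0087
gripper_force: 97.5
```

```bash
python3 look.py
python3 - <<'E'
from h import *
im,c=grab("scene"); s=manip.get_state(); print(s["position"],s["qpos"].round(3))
for b in blobs(im,(40,80,40),(85,255,255),15)[1]: print(b[0],b[1])
o=np.array(cv2.resize(im[90:340,300:640],None,fx=2.2,fy=2.2)); cv2.imwrite("pics/s8.png",o)
E
```

```text
33.1 [0.6437 0.467  0.2351] [-0.000e+00  4.563e-01  8.898e-01  2.000e-04] 0.008396775887560697
green [352.6 118.7] 21 [ 0.7366 -0.0757  0.022 ]
green [147.3 157. ] 188 [0.6289 0.4556 0.022 ]
green [130.6 167.8] 195 [0.6002 0.4966 0.022 ]
green [115.1 180.3] 209 [0.5674 0.534  0.022 ]
yellow (array([125.2, 161.8]), array([  74,  112,  106,  103, 5307], dtype=int32))
y [125.2 161.8] [  74  112  106  103 5307]
y [423.9 126.5] [411 114  26  26 502]
[0.64374953 0.46619409 0.23519564] [ 0.539  0.629  0.935 -0.     1.578 -0.083]
[142.9 131.2] [128 125  30  13 185]
[582.1 172.4] [576 166  14  16 104]
[493.7 253.8] [468 242  52  25 622]
[260.5 255.9] [259 252   4   9  29]
```

View pics/s8.png

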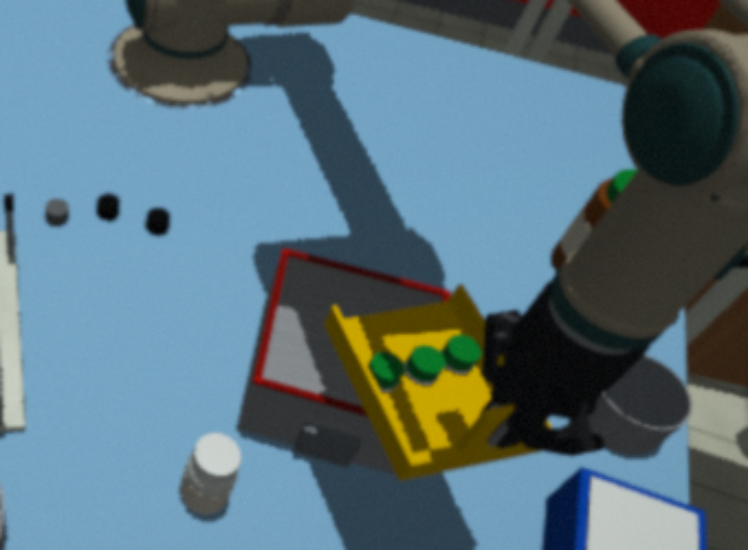

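Call:
jog_arm(deltas=[0,0,0,0,0,-12,0,0,0,0,0,0,-30,0,0,0,0,0,0,-42,0,0,0,0,0,0,-42,0,4.4,-6.1,0,-7,-5,-21,0,8.8,-12.2,0,-17,-12,-1,0,13.1,-18.3,0,-28,-20,17,0,17.5,-24.4,0,-41,-30,33,0,21.9,-30.5,0,-56,-40,46,0,26.3,-36.5,0,-72,-52,58,0,30.7,-42.6,0,-90,-65,66,0,35,-48.7,0,-108,-77,72,0,39.4,-54.8,0,-126,-91,75,0,39.4,-54.8,0,-126,-91,75,0,39.4,-54.8,0,-126,-91,75,0,39.4,-54.8,0,-126,-91,75,0,39.4,-54.8,0,-126,-91,75,0,39.4,-54.8,0,-126,-91,75,0])

```text
clock: 34.95
position: [0.5121, 0.4022, 0.3092]
ee_rot: [0.202, 0.371, 0.768, 0.482]
contact_force: [0.2, 1.2, -2.1]
width: 0.0089
gripper_force: 99.1
```

```bash
python3 look.py
python3 - <<'E'
from h import *
im,c=grab("scene"); s=manip.get_state(); print(s["position"],s["qpos"].round(3))
for b in blobs(im,(40,80,40),(85,255,255),15)[1]: print("scene",b[0],b[1],ray(c,b[0],.03).round(3))
E
```

```text
35.0 [0.5112 0.4014 0.3077] [0.2022 0.3714 0.7681 0.4808] 0.008753381085904439
green [352.5 118.5] 22 [ 0.7371 -0.0754  0.022 ]
green [190.  221.7] 100 [0.463 0.338 0.022]
green [207.8 222.1] 35 [0.4622 0.293  0.022 ]
green [195.6 233.6] 22 [0.4331 0.3225 0.022 ]
green [189.2 236.1] 77 [0.4267 0.3383 0.022 ]
yellow (array([118.8, 181. ]), array([  57,  143,  122,   74, 3985], dtype=int32))
y [423.8 126.5] [411 114  26  26 503]
y [118.8 181. ] [  57  143  122   74 3985]
y [  5.7 339.4] [  0 327  15  27 299]
[0.51119268 0.40190187 0.30738552] [ 0.405  0.04   2.16   1.996  0.311 -2.109]
scene [142.3 131.2] [128 125  31  13 164] [ 0.436 -0.683  0.03 ]
scene [589.8 177.3] [576 167  29  22 463] [0.036 0.678 0.03 ]
scene [447.  238.1] [441 229  13  20 145] [0.44  0.328 0.03 ]
scene [428.5 238.2] [424 232  11  14 114] [0.461 0.283 0.03 ]
scene [449.8 248.9] [445 246  10   7  48] [0.47  0.342 0.03 ]
scene [260.5 255.9] [259 252   4   9  29] [ 0.691 -0.091  0.03 ]
```

Call:
jog_arm(deltas=[0,0,0,0,0,0,0,0,0,0,0,0,0,0])

```text
clock: 35.25
position: [0.5125, 0.4033, 0.3091]
ee_rot: [0.201, 0.37, 0.769, 0.481]
contact_force: [0.8, -0.2, -2.3]
width: 0.0085
gripper_force: 99.2
```

```bash
cat > pose.py <<'E'
from h import *
from scipy.spatial.transform import Rotation as Ro
s=manip.get_state(); q=s["ee_rot"]; R=Ro.from_quat([q[1],q[2],q[3],q[0]]).as_matrix()
print(s["clock"],(s["position"]*1000).round(1),s["qpos"].round(3)); print("tool y",R[:,1].round(3),"tool z",R[:,2].round(3))
# rotation needed to bring to tool down with closing dir at yaw a
for a in (36,-1.6):
    a=np.radians(a); y=np.array([np.cos(a),np.sin(a),0]); z=np.array([0,0,-1]); x=np.cross(y,z); G=np.c_[x,y,z]
    print(np.degrees(a).round(1),Ro.from_matrix(G@R.T).as_rotvec(degrees=True).round(1))
E
python3 pose.py
```

```text
35.25 [512.5 403.3 309.1] [ 0.405  0.041  2.156  1.99   0.312 -2.106]
tool y [0.376 0.263 0.889] tool z [ 0.666  0.591 -0.456]
36.0 [-40.7  47.9  -2.3]
-1.6 [-23.5  59.6 -36. ]
```

Call:
jog_arm(deltas=[0,0,0,0,0,25,0,0,0,0,0,0,55,0,-4,5,0,5,0,75,0,-8,10,0,10,0,80,0,-12,14,-1,15,0,80,0,-16,19,-1,20,0,80,0,-20,24,-1,25,0,80,0,-24,29,-1,30,0,80,0,-28,33,-2,30,0,80,0,-32,38,-2,30,0,80,0,-36,43,-2,30,0,80,0,-40.7,47.9,-2.3,30,0,80,0,-40.7,47.9,-2.3,30,0,80,0,-40.7,47.9,-2.3,30,0,80,0])

```text
clock: 36.65
position: [0.5448, 0.4044, 0.386]
ee_rot: [0.001, 0.455, 0.89, -0.002]
contact_force: [-0.9, 0.8, -2.5]
width: 0.0088
gripper_force: 98.8
```

```bash
python3 pose.py; python3 look.py
```

```text
36.65 [544.8 404.4 386. ] [ 0.538  0.41   0.959 -0.003  1.775 -0.089]
tool y [ 0.81   0.586 -0.003] tool z [-0.001 -0.004 -1.   ]
36.0 [ 0.2 -0.   0.1]
-1.6 [  0.2  -0.1 -37.5]
36.7 [0.5437 0.4036 0.3866] [ 7.000e-04  4.550e-01  8.905e-01 -1.200e-03] 0.009220988673620673
green [352.5 118.5] 22 [ 0.7371 -0.0754  0.022 ]
green [190.2 221.6] 98 [0.4632 0.3375 0.022 ]
green [207.6 222.2] 36 [0.462  0.2935 0.022 ]
green [195.5 233.5] 19 [0.4333 0.3228 0.022 ]
green [189.1 236.1] 78 [0.4267 0.3385 0.022 ]
yellow (array([114.3, 202.4]), array([  50,  138,  132,  131, 9646], dtype=int32))
y [423.9 126.5] [411 114  26  26 503]
y [114.3 202.4] [  50  138  132  131 9646]
```

Call:
jog_arm(deltas=[0,0,-2,1,-20,0,0,0,0,-4,2,-60,0,0,0,0,-6,3,-105,0,0,0,0,-8,4,-150,-10,0,0,0,-10,5,-195,-20,0,0,0,-12,6,-240,-30,0,0,0,-14,8,-285,-40,0,0,0,-16,10,-330,-50,0,0,0,-18,12,-375,-65,0,0,0,-20,14,-420,-80,0,0,0,-22,16,-465,-95,0,0,0,-24,18,-510,-110,0,0,0,-26,20,-555,-125,0,0,0,-28,21,-600,-140,0,0,0,-30,22,-645,-150,0,0,0,-32,23,-690,-150,0,0,0,-34,23,-735,-150,0,0,0,-36,23,-765,-150,0,0,0,-38,23,-780,-150,0,0,0,-38,23,-782,-150,0])

```text
clock: 38.7
position: [0.5641, -0.3803, 0.2387]
ee_rot: [0.001, 0.721, 0.693, -0.001]
contact_force: [0.1, 1.0, -2.1]
width: 0.0088
gripper_force: 98.9
```

Call:
jog_arm(deltas=[0,0,0,0,0,0,0,0,0,0,0,0,0,0])

```text
clock: 38.9
position: [0.5651, -0.3769, 0.2386]
ee_rot: [-0.0, 0.719, 0.695, -0.0]
contact_force: [0.1, -0.4, -2.0]
width: 0.0085
gripper_force: 98.9
```

```bash
python3 pose.py
```

```text
38.9 [ 565.1 -376.9  238.6] [-0.69   0.437  1.266 -0.     1.439 -0.656]
tool y [ 0.999 -0.034 -0.001] tool z [-0.  0. -1.]
36.0 [ 0. -0. 38.]
-1.6 [-0.  -0.   0.4]
```

Call:
jog_arm(deltas=[0,0,0,1,-2,-30,0,0,0,0,1,-2,-70,0,0,0,0,1,-2,-110,0,0,0,0,1,-2,-140,0,0,0,0,1,-2,-158,0,0,0,0,1,-2,-166,0,0,0,0,1,-2,-170,0,0,0,0,1,-2,-172,0,0,0,0,1,-2,-172,0])

```text
clock: 39.8
position: [0.5668, -0.3811, 0.0673]
ee_rot: [0.001, 0.719, 0.695, -0.0]
contact_force: [0.0, -0.1, -1.5]
width: 0.0091
gripper_force: 98.9
```

Call:
jog_arm(deltas=[0,0,0,0,0,0,0.3,0,0,0,0,0,0,1,0,0,0,0,0,0,1,0,0,0,0,0,0,1,0,0,0,0,0,20,1,0,0,0,0,0,50,1,0,0,0,0,0,90,1,0,0,0,0,0,135,1,0,0,0,0,0,180,1,0,0,0,-5,30,210,0.5,0,0,0,-10,70,225,0,0,0,0,-10,120,225,0,0,0,0,-10,150,225,0,0,0,0,-10,150,225,0], grip_force=20)

```text
clock: 41.2
position: [0.5557, -0.2267, 0.2922]
ee_rot: [-0.0, 0.718, 0.696, 0.0]
contact_force: [0.4, -0.9, -0.4]
width: 0.0123
gripper_force: 0.0
```

```bash
python3 pose.py; python3 look.py
python3 - <<'E'
from h import *
im=cv2.imread("pics/toplast.png"); c=imaging.calibration("top")
m=blobs(im,(22,100,60),(34,255,255),200)[0]; m[:,:438]=0; m[:165]=0
cn=max(cv2.findContours(m,0,1)[0],key=cv2.contourArea)
print(cv2.minAreaRect(np.array([ray(c,p[0].tolist(),.03)[:2]*1000 for p in cn],np.float32)))
E
```

```text
41.2 [ 555.7 -226.7  292.2] [-5.040e-01  2.920e-01  1.359e+00  1.000e-03  1.491e+00 -4.720e-01]
tool y [ 1.    -0.032  0.   ] tool z [ 0.     0.001 -1.   ]
36.0 [-0.1 -0.  37.8]
-1.6 [-0.1  0.   0.2]
41.25 [ 0.556  -0.2291  0.2919] [ 5.000e-04  7.186e-01  6.954e-01 -4.000e-04] 0.004724953892593586
green [352.6 118.7] 21 [ 0.7366 -0.0757  0.022 ]
green [190.1 221.5] 95 [0.4635 0.3377 0.022 ]
green [207.8 222.1] 35 [0.4622 0.293  0.022 ]
green [189.2 236.6] 73 [0.4255 0.3382 0.022 ]
y [423.9 126.6] [411 114  26  26 502]
y [451.5 205.2] [441 180  29  57 880]
y [  5.7 339.5] [  0 327  15  27 303]
((501.30938720703125, -335.5725402832031), (72.26875305175781, 143.84487915039062), 88.08197021484375)
```

Call:
jog_arm(deltas=[0,0,-7,20,40,-10,0,0,0,-14,40,80,-20,0,0,0,-21,60,120,-32,0,0,0,-28,80,163,-32,0,0,0,-35,80,163,-32,0,0,0,-42,80,163,-32,0,0,0,-49,80,163,-32,0,0,0,-56,80,163,-32,0,0,0,-60.5,80,163,-32,0,0,0,-60.5,80,163,-32,0,0,0,-60.5,80,163,-32,0])

```text
clock: 42.35
position: [0.6363, -0.069, 0.2588]
ee_rot: [-0.0, 0.971, 0.238, -0.001]
contact_force: [0.9, 0.1, -0.8]
width: -0.0001
gripper_force: 0.0
```

```bash
python3 pose.py; python3 look.py
python3 - <<'E'
from h import *
im,c=grab("wrist"); cv2.imwrite("pics/w9.png",im); np.save("w9.npy",c,allow_pickle=True)
im=cv2.imread("pics/toplast.png"); c=imaging.calibration("top")
m=blobs(im,(22,100,60),(34,255,255),200)[0]; m[:,:438]=0; m[:165]=0
cn=max(cv2.findContours(m,0,1)[0],key=cv2.contourArea)
print(cv2.minAreaRect(np.array([ray(c,p[0].tolist(),.03)[:2]*1000 for p in cn],np.float32)))
E
```

```text
42.35 [636.3 -69.  258.8] [-0.216  0.368  1.327 -0.     1.448  0.874]
tool y [ 0.462 -0.887 -0.001] tool z [-0.001 -0.    -1.   ]
36.0 [ 0.1 -0.1 98.5]
-1.6 [ 0.  -0.1 60.9]
42.4 [ 0.6363 -0.0688  0.2588] [-2.000e-04  9.714e-01  2.376e-01 -6.000e-04] 5.087097260245279e-06
green [190.2 221.4] 97 [0.4637 0.3375 0.022 ]
green [207.7 222.1] 36 [0.4622 0.2933 0.022 ]
green [189.4 236.5] 74 [0.4257 0.3377 0.022 ]
yellow (array([474.5, 214.5]), array([ 442,  177,   59,   72, 3409], dtype=int32))
y [422.2 126.3] [411 114  22  26 429]
y [474.5 214.5] [ 442  177   59   72 3409]
y [  5.7 339.5] [  0 327  15  28 302]
((492.70574951171875, -375.8891906738281), (147.69107055664062, 181.39910888671875), 87.89410400390625)
```

View pics/w9.png

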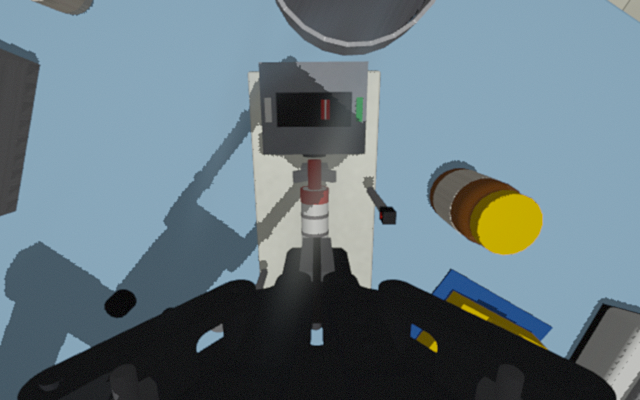

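Run:
```python
from h import *
c=np.load("w9.npy",allow_pickle=True).item(); im=cv2.imread("pics/w9.png")
a=np.radians(27.68);R=np.array([[np.cos(a),-np.sin(a)],[np.sin(a),np.cos(a)]]);t=np.array([565,-102.6])
g=cv2.cvtColor(im,cv2.COLOR_BGR2GRAY)
m=(g[60:160,255:372]<60).astype(np.uint8); n,l,s,ce=cv2.connectedComponentsWithStats(m); i=1+np.argmax(s[1:,4]); print(s[i])
x0,y0,w,h=s[i][:4]; x0+=255;y0+=60
for n,p,z in (("slotA",(x0,y0),.08),("slotB",(x0+w,y0+h),.08),("topL",(260.5,62.5),.08),("topR",(368,62.5),.08),("front",(314,153),.08)): q=ray(c,p,z)[:2]*1000; print(n,q.round(1),(R.T@(q-t)).round(1))
for b in blobs(im[60:160,255:372],(0,110,50),(8,255,255),20)[1]:
    p=b[0]+[255,60]; q=ray(c,p,.079)[:2]*1000; print("red",p,b[1],q.round(1),(R.T@(q-t)).round(1))
print("roller red tip",(R.T@(ray(c,(315,158),.065)[:2]*1000-t)))
for y in (15,-8): print("tcp target y",y,R@[150,y]+t)
```

```text
[  20   32   64   36 2020]
slotA [695.1   5.8] [165.5  35.6]
slotB [693.8 -62.6] [132.6 -24.4]
topL [711.9  28.4] [191.   47.7]
topR [756.9 -58.2] [190.5 -49.8]
front [661.6 -52.3] [108.9  -0.3]
red [322.1 107. ] [66 39  3 17 41] [703.4 -39.3] [152.   -8.2]
red [327.5 108.5] [72 40  3 19 31] [704.6 -44.4] [150.6 -13.3]
roller red tip [102.03055552  -1.15685687]
tcp target y 15 [690.86538049 -19.63671901]
tcp target y -8 [701.5496385  -40.00450315]
```

Call:
jog_arm(deltas=[0,0,0,20,18,-20,0,0,0,0,40,36,-50,0,0,0,0,54,49,-80,0,0,0,0,54,49,-110,0,0,0,0,54,49,-135,0,0,0,0,54,49,-150,0,0,0,0,54,49,-158,0,0,0,0,54,49,-158,0,0,0,0,54,49,-158,0])

```text
clock: 43.35
position: [0.6908, -0.0192, 0.1019]
ee_rot: [0.0, 0.971, 0.237, 0.0]
contact_force: [-0.8, -0.2, 0.8]
width: -0.0001
gripper_force: 0.0
```

```bash
python3 pose.py
python3 - <<'E'
from h import *
im,c=grab("wrist"); cv2.imwrite("pics/w10.png",cv2.resize(im[120:400,160:480],None,fx=2,fy=2))
E
```

```text
43.35 [690.8 -19.2 101.9] [-0.128  0.541  1.435  0.     1.166  0.963]
tool y [ 0.461 -0.887  0.   ] tool z [ 0.001  0.    -1.   ]
36.0 [-0.   0.  98.5]
-1.6 [-0.   0.  60.9]
```

View pics/w10.png

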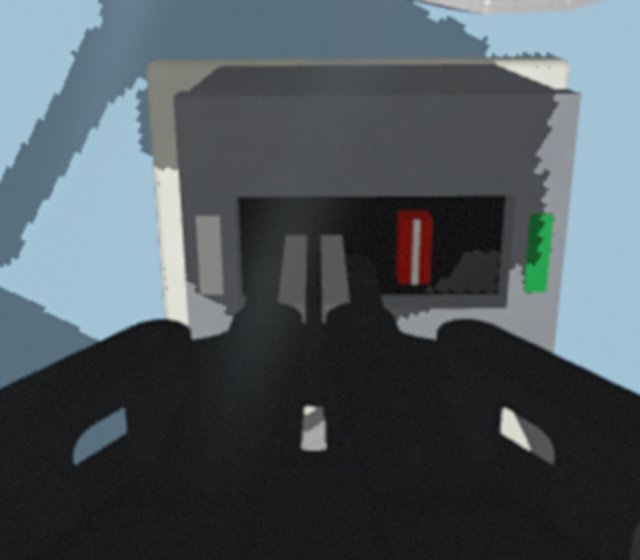

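Fingertips (grey, around x=314) are over the free recess between its white end (240) and the nub (415). Lowering them in.

Call:
jog_arm(deltas=[0,0,0,0,-0.5,-4,0,0,0,0,0,-0.5,-9,0,0,0,0,0,-0.5,-13,0,0,0,0,0,-0.5,-16,0,0,0,0,0,-0.5,-16,0])

```text
clock: 43.9
position: [0.6896, -0.0194, 0.0843]
ee_rot: [-0.001, 0.971, 0.237, -0.001]
contact_force: [0.1, 0.3, -0.3]
width: 0.0003
gripper_force: 0.0
```

```bash
python3 pose.py; python3 -c "
from h import *
print(manip.get_state()['contact_force'].round(1))"
```

```text
43.9 [689.6 -19.4  84.3] [-0.129  0.555  1.456  0.     1.133  0.962]
tool y [ 0.461 -0.887 -0.002] tool z [-0.002  0.    -1.   ]
36.0 [ 0.1 -0.1 98.5]
-1.6 [ 0.  -0.1 60.9]
[ 0.1  0.3 -0.3]
```

Call:
jog_arm(deltas=[0,0,0,1.4,-2.7,0,0,0,0,0,2.8,-5.3,0,0,0,0,0,4.2,-8,0,0,0,0,0,5.6,-10.6,0,0,0,0,0,7,-13.3,0,0,0,0,0,8.4,-15.9,0,0,0,0,0,9.3,-17.7,0,0,0,0,0,9.3,-17.7,0,0,0,0,0,9.3,-17.7,0,0])

```text
clock: 44.8
position: [0.6995, -0.0373, 0.0851]
ee_rot: [-0.0, 0.971, 0.237, -0.0]
contact_force: [-0.2, 0.0, 0.2]
width: 0.0
gripper_force: 0.0
```

```bash
python3 pose.py
python3 - <<'E'
from h import *
im,c=grab("wrist"); cv2.imwrite("pics/w11.png",im)
a=np.radians(27.68);R=np.array([[np.cos(a),-np.sin(a)],[np.sin(a),np.cos(a)]]);t=np.array([565,-102.6])
for b in blobs(im,(0,110,30),(8,255,255),20)[1]+blobs(im,(40,80,40),(85,255,255),20)[1]: print(b, (R.T@(ray(c,b[0],.079)[:2]*1000-t)).round(1))
print(manip.get_state()['contact_force'].round(1))
E
```

```text
44.8 [699.5 -37.3  85.1] [-0.152  0.568  1.429 -0.     1.146  0.939]
tool y [ 0.461 -0.887 -0.   ] tool z [-0.001 -0.    -1.   ]
36.0 [ 0.  -0.  98.5]
-1.6 [ 0.  -0.  60.9]
(array([340.3, 241.6]), array([330, 235,  19,  19, 189], dtype=int32)) [158.9 -15.3]
(array([316.1, 340.7]), array([310, 336,  13,  10, 103], dtype=int32)) [104.4  -3.7]
(array([398.5, 258.6]), array([391, 238,  16,  44, 561], dtype=int32)) [150.1 -43. ]
[-0.   0.4 -0.9]
```

Call:
jog_arm(deltas=[0,0,0,1.4,-2.7,0,0,0,0,0,2.8,-5.3,0,0,0,0,0,3.7,-7.1,0,0,0,0,0,4.4,-8.4,0,0,0,0,0,4.4,-8.4,0,0,0,0,0,4.4,-8.4,0,0])

```text
clock: 45.45
position: [0.7037, -0.0454, 0.085]
ee_rot: [-0.0, 0.971, 0.237, -0.001]
contact_force: [-1.8, 2.0, 0.8]
width: -0.0
gripper_force: 1.0
```

```bash
python3 pose.py
python3 - <<'E'
from h import *
im,c=grab("wrist"); cv2.imwrite("pics/w12.png",im)
a=np.radians(27.68);R=np.array([[np.cos(a),-np.sin(a)],[np.sin(a),np.cos(a)]]);t=np.array([565,-102.6])
for b in blobs(im,(0,110,30),(8,255,255),20)[1]+blobs(im,(40,80,40),(85,255,255),20)[1]: print(b, (R.T@(ray(c,b[0],.079)[:2]*1000-t)).round(1))
s=manip.get_state(); print(s['contact_force'].round(1),"tcp local",R.T@(s["position"][:2]*1000-t))
E
```

```text
45.45 [703.7 -45.4  85. ] [-0.163  0.575  1.416  0.     1.152  0.928]
tool y [ 0.461 -0.887 -0.001] tool z [-0.001  0.001 -1.   ]
36.0 [ 0.  -0.1 98.5]
-1.6 [ 0.  -0.1 60.9]
(array([340.3, 241.6]), array([330, 235,  19,  19, 196], dtype=int32)) [158.9 -24.4]
(array([379.2, 259.1]), array([372, 238,  15,  44, 567], dtype=int32)) [149.9 -43. ]
[-1.1  1.7 -0.4] tcp local [149.40135013 -13.77248772]
```

Call:
jog_arm(deltas=[0,0,0,0.5,-0.9,0,0,0,0,0,0.9,-1.8,0,0,0,0,0,0.9,-1.8,0,0])

```text
clock: 45.8
position: [0.7038, -0.0456, 0.085]
ee_rot: [-0.002, 0.971, 0.237, -0.001]
contact_force: [-2.5, 6.6, 1.4]
width: -0.0003
gripper_force: 3.2
```

Run:
```python
from h import *
a=np.radians(27.68);R=np.array([[np.cos(a),-np.sin(a)],[np.sin(a),np.cos(a)]]);t=np.array([565,-102.6])
s=manip.get_state(); print(s['contact_force'].round(1),"tcp local",R.T@(s["position"][:2]*1000-t))
```

```text
[-2.5  6.6  1.4] tcp local [149.3720204  -13.93928584]
```

End stop reached (7 N, no further motion). Backing off, lifting clear and checking everything.

Call:
jog_arm(deltas=[0,0,0,-1.5,3,0,0,0,0,0,-4,7.5,0,0,0,0,0,-4,7.5,10,0,0,0,0,-4,7.5,30,0,0,0,0,-4,7.5,70,0,0,0,0,-4,7.5,120,0,0,0,0,-10,10,170,0,0,0,0,-40,15,205,0,0,0,0,-80,15,230,0,0,0,0,-120,20,250,0,0,0,0,-170,25,250,0,0,0,0,-220,30,250,0,0,0,0,-240,30,250,0,0,0,0,-240,30,250,0,0,0,0,-240,30,250,0])

```text
clock: 47.3
position: [0.4653, -0.0178, 0.3363]
ee_rot: [0.001, 0.971, 0.237, 0.001]
contact_force: [0.4, 0.4, -0.5]
width: 0.0004
gripper_force: 0.0
```

```bash
python3 look.py
python3 - <<'E'
from h import *
a=np.radians(27.68);R=np.array([[np.cos(a),-np.sin(a)],[np.sin(a),np.cos(a)]]);t=np.array([565,-102.6])
s,cs=grab("scene"); w,c=grab("wrist")
for n,im,cc in (("w",w,c),("s",s,cs)):
    for b in blobs(im,(0,110,40),(8,255,255),15)[1]+blobs(im,(40,80,40),(85,255,255),15)[1]: print(n,b, (R.T@(ray(cc,b[0],.079)[:2]*1000-t)).round(1),ray(cc,b[0],.03).round(3))
o=np.zeros((520,800,3),np.uint8); o[:500]=cv2.resize(s,(800,500)); 
cv2.imwrite("pics/fin.png",o)
E
```

```text
47.35 [ 0.4658 -0.0178  0.3359] [4.000e-04 9.715e-01 2.372e-01 7.000e-04] 0.0002450911422212941
green [352.6 118.7] 21 [ 0.7366 -0.0757  0.022 ]
green [190.1 221.5] 95 [0.4635 0.3377 0.022 ]
green [207.8 222.2] 37 [0.462 0.293 0.022]
green [189.3 236.5] 74 [0.4257 0.338  0.022 ]
yellow (array([479.9, 216.8]), array([ 447,  177,   54,   72, 2608], dtype=int32))
y [424.  126.3] [411 114  26  25 495]
y [479.9 216.8] [ 447  177   54   72 2608]
y [  5.6 339.8] [  0 328  15  26 277]
w (array([69.4, 64.1]), array([   0,    0,  102,  108, 1590], dtype=int32)) [ 75.1 401.6] [0.435 0.323 0.03 ]
w (array([419.1,  63.4]), array([405,  39,  27,  42, 620], dtype=int32)) [73.8  4.2] [ 0.641 -0.075  0.03 ]
w (array([489.8,  77.6]), array([488,  75,   5,   6,  21], dtype=int32)) [ 58.2 -78.3] [ 0.669 -0.165  0.03 ]
w (array([66.6, 37.5]), array([ 50,  28,  33,  21, 565], dtype=int32)) [102.5 398.9] [0.464 0.334 0.03 ]
w (array([54.1, 65.3]), array([ 46,  53,  21,  27, 309], dtype=int32)) [ 73.9 419.2] [0.424 0.34  0.03 ]
w (array([70.4, 64.7]), array([ 63,  54,  16,  25, 269], dtype=int32)) [ 74.4 40
[... 1223 characters left out ...]
dtype=int32)) [150.8 -23. ] [ 0.685 -0.072  0.03 ]
s (array([143.2, 131.1]), array([128, 125,  30,  13, 164], dtype=int32)) [-324.6 -422. ] [ 0.435 -0.681  0.03 ]
s (array([589.9, 177.2]), array([576, 167,  29,  22, 461], dtype=int32)) [-62.9 887.7] [0.035 0.679 0.03 ]
s (array([448.4, 237.2]), array([442, 228,  14,  20, 157], dtype=int32)) [118.9 421.8] [0.435 0.331 0.03 ]
s (array([428.2, 238.4]), array([424, 232,  10,  14, 108], dtype=int32)) [119.7 370.4] [0.462 0.283 0.03 ]
s (array([449.6, 249. ]), array([445, 246,  10,   7,  43], dtype=int32)) [153.3 415.5] [0.471 0.342 0.03 ]
s (array([260.5, 255.9]), array([259, 252,   4,   9,  29], dtype=int32)) [147.8 -41.8] [ 0.691 -0.091  0.03 ]
```

View pics/fin.png

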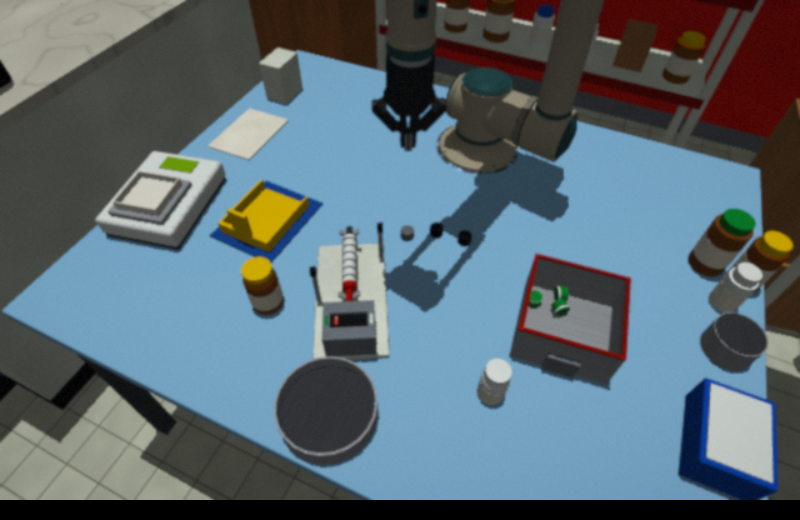

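The final scene shows the roller's red end at the block (350,290), the nub next to the green mark (336,320) and the caps in the hopper (535–565,300). The tray is on its mat (265,215), and the jar and bottle have not moved.

```bash
python3 -c "
from rig import manip
print(manip.sign_off())"
```

```text
the job is handed in; nothing more can be done
None
```

I finished the job and handed it in at about 47 s. The roller is turned with its red end at the motor block, the three green caps are in the hopper, the tray is back upright on its mat, and the switch is fully on. The hand-in gave no verdict, so this rests on my final camera check.

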